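# Find the rough mirror blank by its drag and put it in the regrind holder

## Robot

A 6-joint arm with a two-finger parallel gripper is mounted at the origin on a cart in front of the work surface, level with it; the furniture and walls round the work are solid. World frame = base frame: x ahead of the robot, y to its left, z up, the work surface at z = 0. Lengths are in m, angles in degrees, forces in N, time in s.
With the tool pointing down it reaches from about 0.275 to 0.75 m from the base axis. Payload 10.2 kg.
Tool frame: the origin (TCP) lies on the centre line of the jaws, within the pads' length; the fingertips stand 22 mm ahead of it and the grasp point (between the pads) lies 3 mm ahead of it; z points along the fingers, y is the direction in which the jaws open and shut (so a half turn about z gives the same grasp; the last joint's range is limited). The gripper opens to 85 mm and grips with 20 to 120 N. Pads are 22 mm wide; open, the fingers measure 114 mm over their backs; the gripper's body (76 mm by 85 mm) begins 54 mm behind the grasp point. The pads swing forward as they close: fully open they stand 13 mm farther back than shut.
Start: joints at [-79.664, 17.928, 85.812, -0, 76.261, -12.8], TCP at [0.206, -0.483, 0.223] pointing down, gripper open.
Joint ranges: [-168.41, 168.41], [-55.51, 124.54], [10.69, 146.95], [-70.63, 250.63], [1, 178], [-165.06, 165.06]. Speed limits (degrees/s): [136.94, 136.94, 172.46, 180, 180, 180].

## Interface

Orientations are given as a 3x3 rotation matrix whose columns are the frame's x, y, z axes.
In Python, from workcell import manip gives the robot as it stands.
- The arm moves only by the tool move_arm, never from a script. Its argument "rows" is a list of rows, each an object of numbers: "dx", "dy", "dz": the shift along the tool's x, y, z in m; "wx", "wy", "wz": the turn, a rotation vector about the tool's x, y, z in rad; "grip": the opening, from -1 (shut) to 1 (fully open), so that 0 is half open. In form: [{"dx": .., "dy": .., "dz": .., "wx": .., "wy": .., "wz": .., "grip": ..}, ...]. A call has 1 to 12 rows; each row is the pose to reach, as a shift and turn from the pose measured when the call began, along the tool's axes at that moment; what a row does not reach only later rows make up. A row lasts 1/12 s, in which the tool goes at most 41.7 mm and 7.16 degrees, less where a joint would pass 70% of its speed; a pose out of reach is approached as far as the arm can. A call with a gripper value outside its range is refused whole. The fingers move at their own pace and stop on an object; the grip force is fixed at half the most. Time passes only in rows, so rows that repeat a pose let the fingers close. It gives the time, the measured TCP pose, the force and the opening at its end, in the units of the state.
- manip.state(): the state, without advancing time (a new reading comes with each control period).
- manip.read_camera(name): name is "scene" or "side" or "wrist"; returns the picture (480x640x3 uint8, red, green, blue); there is no depth.
- manip.camera_params(name): a dict with "fx", "fy", "cx", "cy" (pixels), "cam_to_world" (4x4, takes a point from camera to world coordinates). Camera axes: x right, y down, z forward; pixel columns grow to the right and rows downward; lengths in m; the calibration is good to about 2 mm. A picture is of the moment at which its call begins: read the wrist's pose just before it. camera_params takes no time and is no camera call; for the wrist camera it gives the pose at the moment of the call.
- manip.hand_in(): hands the job in, once; it reports no verdict.
The state is a dict: "t": time; "joint_positions": joint angles; "dq": joint speeds; "joint_efforts": joint torques, N m; "tool_pos": TCP position; "tcp_rot": TCP orientation; "ft_force": force on the tool from outside, world axes, zero at the start; "ft_torque": the same for the moment, N m; "grip_width": opening from 0.0 (shut) to 1.0 (fully open).
Only numpy, scipy, OpenCV 4.12 (cv2) and the standard library are available. Lean on these libraries where they do the work, as an engineer would, in place of code of your own. Each camera call takes 0.05 s, during which the arm holds its last target.

## Task

Three steel mirror blanks that look alike lie face down on the stone plate; two are polished underneath, one is still rough. Push each of the three across the plate, so that each stays flat on it and comes to lie 3 to 5 cm from where it was, and feel which one drags most. Then pick up that rough blank alone and seat it fully down and flat in the pocket of the blue holder, leaving the two polished ones lying on the plate, never lifted or tipped, and the beaker, petri dish, jar and tape roll where they are.

Things in the scene. Friction and masses are not known exactly. Their poses are not given: they have to be found in the camera images.
- blank_k_center (a point): Centre (12.5 mm above the underside) of one of three look-alike steel mirror blanks, 90 (x) x 48 (y) x 25 (z up) mm, 0.7 to 0.95 kg, three dark holes on top. Starts flat on the plate, x roughly along the plate's x. Nothing to be seen tells which one is rough: pushed level across the plate, the rough one resists with 6 to 10 N, a polished one with under 1.5 N. Its sides are not slippery.
- blank_m_center (a point): Centre (12.5 mm above the underside) of one of three look-alike steel mirror blanks, 90 (x) x 48 (y) x 25 (z up) mm, 0.7 to 0.95 kg, three dark holes on top. Starts flat on the plate, x roughly along the plate's x. Nothing to be seen tells which one is rough: pushed level across the plate, the rough one resists with 6 to 10 N, a polished one with under 1.5 N. Its sides are not slippery.
- blank_t_center (a point): Centre (12.5 mm above the underside) of one of three look-alike steel mirror blanks, 90 (x) x 48 (y) x 25 (z up) mm, 0.7 to 0.95 kg, three dark holes on top. Starts flat on the plate, x roughly along the plate's x. Nothing to be seen tells which one is rough: pushed level across the plate, the rough one resists with 6 to 10 N, a polished one with under 1.5 N. Its sides are not slippery.
- plate_top (a point): Centre of the top face of the fixed flat stone drag plate, 180 mm (its x) by 290 mm (its y), top 20 mm above the bench, no rim. The blanks start in a row along its y, 95 mm apart, about 30 mm from its centre line towards the robot (-x), so they can be pushed towards +x. A tall oven stands behind and between plate and holder (from x = 0.57 m on): pass in front of it.
- pocket_floor (a point): Centre of the floor of the pocket in the fixed blue holder (134 x 94 mm). Pocket 93 mm long (x) by 51 mm wide (y), 10 mm deep, open on top; floor 12 mm above the bench, rim 22 mm. The middle 54 mm of both long walls is cut away to floor height for fingers. A seated blank (either way round) has its centre 12.5 mm above this point and stands 15 mm proud of the rim.
- beaker: Loose glass beaker, 73 x 79 x 92 mm high, beyond the plate; leave alone. Origin at the centre of its underside.
- petri: Loose petri dish, 91 mm across, 16 mm high, between the robot and the plate; leave alone. Origin at the centre of its underside.
- jar: Loose white jar with a blue cap, 62 mm across, 122 mm high, to the left of the plate; leave alone. Origin at the centre of its underside.
- tape: Loose roll of tape, 96 mm across, 25 mm high, to the left of the plate; leave alone. Origin at the centre of its underside.
Things that resemble listed ones, but are neither listed nor needed, are in the scene too. What is shaped like the part that bears blank_t_center but turquoise is not meant.

How it is judged:
By the outcome, as a careful person would: the job done as asked, in the order asked, and still so for the second after the job is handed in, with the robot touching nothing.
It also fails if it takes over 61 s, if anything falls off the work surface, if the arm or the gripper's body presses on something with over 40 N, if the wrist force passes 120 N, or if a joint passes its speed limit or range.

## Working session

There is one attempt and no reset: what is moved stays moved. The work goes in short steps, Python scripts to look and compute and a tool call to move; the robot and the scene stay as the last step left them, time stands still between calls to the robot, and variables do not carry over. Pictures are saved under pics/ and viewed, and the job is handed in when it is done.

Besides the shell and the picture viewer there is one more tool, called after "Call:" by a JSON object that holds its "method" and its "body", one argument or row to a line. move_arm: Moves the arm, as the interface text tells. Its arguments: {"type":"object","properties":{"rows":{"type":"array"}},"required":["rows"]}

```bash
mkdir -p pics
cat > h.py <<'E'
import numpy as np, cv2
from workcell import manip
def snap(n,f):
    p=manip.camera_params(n); im=manip.read_camera(n); cv2.imwrite('pics/'+f,im[:,:,::-1]); return im,p
def ray(p,u,v,z):
    M=np.array(p['cam_to_world']); d=M[:3,:3]@np.array([(u-p['cx'])/p['fx'],(v-p['cy'])/p['fy'],1]); o=M[:3,3]
    return o+d*(z-o[2])/d[2]
def proj(p,X):
    M=np.array(p['cam_to_world']); c=M[:3,:3].T@(np.array(X)-M[:3,3]); return p['fx']*c[0]/c[2]+p['cx'],p['fy']*c[1]/c[2]+p['cy']
E
python3 - <<'E'
from h import *
np.set_printoptions(precision=4,suppress=True)
for n in ['scene','side','wrist']:
    im,p=snap(n,n+'0.png'); print(n,p['fx'],np.array(p['cam_to_world']))
print(manip.state())
E
```

```text
scene 473.02267475309225 [[-0.5226 -0.5516  0.6501 -0.2702]
 [-0.8524  0.322  -0.412   0.74  ]
 [ 0.0179 -0.7695 -0.6384  0.7868]
 [ 0.      0.      0.      1.    ]]
side 569.2222991165369 [[-0.9964 -0.0119  0.0838  0.3709]
 [-0.0825  0.3582 -0.93    1.2853]
 [-0.0189 -0.9336 -0.3579  0.4651]
 [ 0.      0.      0.      1.    ]]
wrist 373.1236875120565 [[ 0.3926 -0.8881 -0.239   0.2668]
 [-0.9197 -0.3793 -0.1016 -0.4574]
 [-0.0004  0.2598 -0.9657  0.3739]
 [ 0.      0.      0.      1.    ]]
{'t': 0.15, 'joint_positions': array([-79.6633,  17.9533,  85.8426,   0.0001,  76.263 , -12.8021]), 'dq': array([ 0.0373, -0.0869, -0.1276,  0.0149,  0.0104,  0.0141]), 'joint_efforts': array([  0.0016, -41.2368, -25.9797,  -0.0002,   0.0032,   0.    ]), 'tool_pos': array([ 0.2062, -0.4826,  0.2224]), 'tcp_rot': array([[ 0.9196,  0.393 , -0.0002],
       [ 0.393 , -0.9196,  0.001 ],
       [ 0.0002, -0.001 , -1.    ]]), 'ft_force': array([ 0.3675,  0.2423, -0.8259]), 'ft_torque': array([-0.0462, -0.0034,  0.0151]), 'grip_width': 1.0064387622173627}
```

View pics/scene0.png

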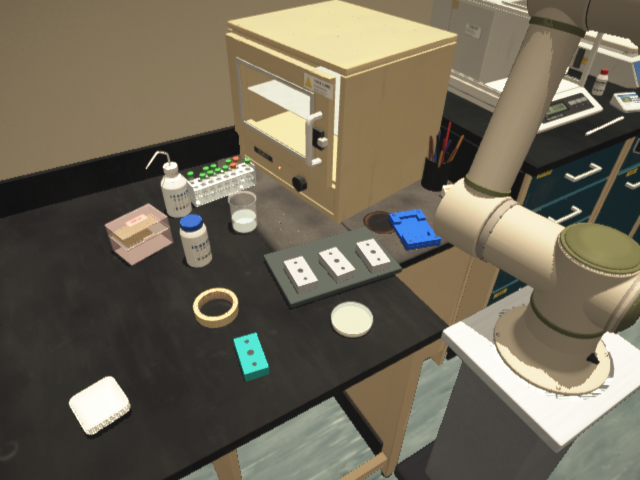

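View pics/side0.png

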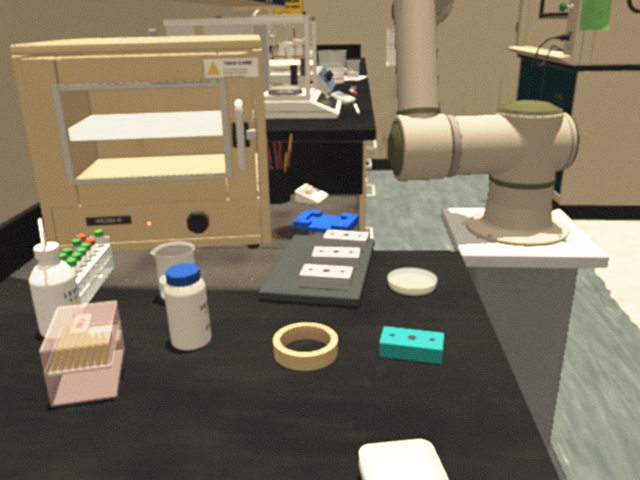

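View pics/wrist0.png

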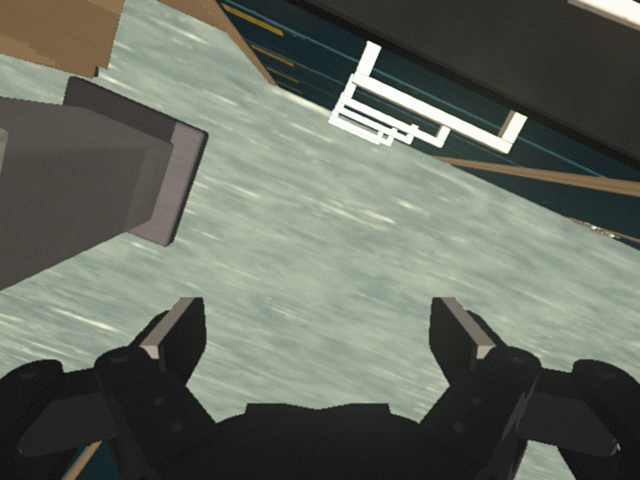

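The scene view shows the three blanks at about (300,273), (337,262) and (373,254), the blue holder at (414,229), the petri dish at (352,319) and the tape at (216,307). The turquoise decoy is at (251,356). Next I'll measure them.

Run:
```python
from h import *
np.set_printoptions(precision=4,suppress=True)
im=cv2.imread('pics/scene0.png'); p=manip.camera_params('scene')
hsv=cv2.cvtColor(im,cv2.COLOR_BGR2HSV)
print(hsv[262,325],hsv[275,285],hsv[290,300],hsv[285,315])
crop=im[200:310,250:460]; cv2.imwrite('pics/c0.png',cv2.resize(crop,None,fx=3.8,fy=3.8,interpolation=cv2.INTER_CUBIC))
g=hsv[:,:,2]
for th in (150,185,205):
  m=((g>th)&(hsv[:,:,1]<60)).astype(np.uint8); m[:235]=0;m[300:]=0;m[:,:270]=0;m[:,400:]=0
  for c in cv2.findContours(m,0,2)[0]:
    if cv2.contourArea(c)<150: continue
    P=np.array([ray(p,u,v,0.045)[:2] for u,v in c[:,0]])*1000
    print(th,cv2.contourArea(c),cv2.minAreaRect(P.astype(np.float32)))
b=((hsv[:,:,0]>100)&(hsv[:,:,0]<130)&(hsv[:,:,1]>150)&(g>60)).astype(np.uint8); b[:200]=0;b[260:]=0;b[:,:380]=0
for c in cv2.findContours(b,0,2)[0]:
    if cv2.contourArea(c)<50: continue
    P=np.array([ray(p,u,v,0.022)[:2] for u,v in c[:,0]])*1000
    print('blue',cv2.contourArea(c),cv2.minAreaRect(P.astype(np.float32)))
for n,(u,v),z in [('petri',(352,318),.016),('plate UL',(265,260),.02),('plate L',(293,300),.02),('plate R',(400,264),.02),('plate T',(375,229),.02)]: print(n,ray(p,u,v,z))
```

```text
[ 19  37 117] [ 39  32 113] [ 19  38 115] [ 17  36 113]
150 554.0 ((420.76556396484375, 355.6845703125), (48.97539520263672, 92.28556823730469), 83.52253723144531)
150 520.5 ((406.7098388671875, 265.9421081542969), (49.569637298583984, 92.53923034667969), 87.61026000976562)
150 482.5 ((389.5020446777344, 173.0572509765625), (49.633487701416016, 92.79454040527344), 80.55445098876953)
185 523.5 ((420.35418701171875, 355.92950439453125), (47.75359344482422, 89.93586730957031), 83.50717163085938)
185 488.0 ((407.0036315917969, 266.10052490234375), (47.9237174987793, 90.8138198852539), 87.22964477539062)
185 450.5 ((388.6730651855469, 173.4185791015625), (47.988704681396484, 89.37427520751953), 80.62346649169922)
205 513.5 ((420.04986572265625, 355.9561462402344), (47.324256896972656, 88.90042114257812), 83.16868591308594)
205 480.5 ((406.21258544921875, 266.1349792480469), (47.429656982421875, 89.2124252319336), 87.3169937133789)
205 444.5 ((388.77587890625, 173.30703735351562), (47.463340759277344, 89.0804443359375), 80.51995849609375)
blue 1233.0 ((431.82159423828125, 6.950752258300781), (102.79549407958984, 152.1370849609375), 72.76544189453125)
petri [0.2618 0.3186 0.016 ]
plate UL [0.518 0.398 0.02 ]
plate L [0.3684 0.4035 0.02  ]
plate R [0.3409 0.1243 0.02  ]
plate T [0.4816 0.0948 0.02  ]
```

View pics/c0.png

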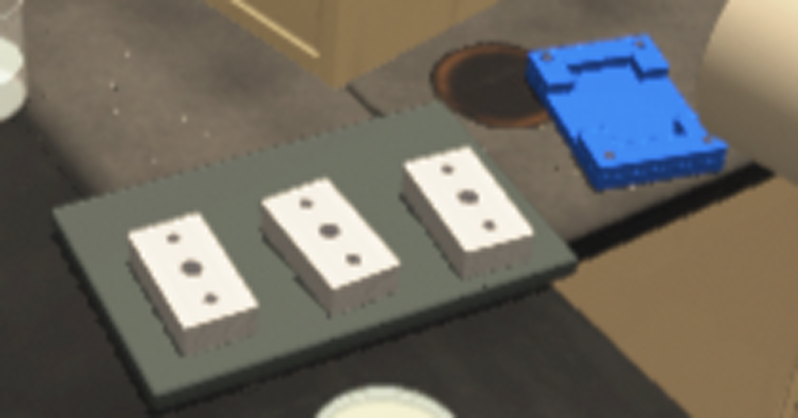

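Call:
{"method": "move_arm", "body": {
  "rows": [
    {"dx": 0.03,"dy": -0.036,"dz": -0.01,"wz": 0.05,"grip": -0.5},
    {"dx": 0.06,"dy": -0.07,"dz": -0.02,"wz": 0.1,"grip": -0.5},
    {"dx": 0.09,"dy": -0.105,"dz": -0.02,"wz": 0.15,"grip": -0.5},
    {"dx": 0.115,"dy": -0.14,"dz": -0.02,"wz": 0.2,"grip": -0.5},
    {"dx": 0.14,"dy": -0.17,"dz": -0.02,"wz": 0.25,"grip": -0.5},
    {"dx": 0.17,"dy": -0.205,"dz": -0.02,"wz": 0.3,"grip": -0.5},
    {"dx": 0.2,"dy": -0.24,"dz": -0.02,"wz": 0.35,"grip": -0.5},
    {"dx": 0.225,"dy": -0.275,"dz": -0.02,"wz": 0.4,"grip": -0.5},
    {"dx": 0.25,"dy": -0.305,"dz": -0.02,"wz": 0.45,"grip": -0.5},
    {"dx": 0.28,"dy": -0.34,"dz": -0.02,"wz": 0.5,"grip": -0.5},
    {"dx": 0.31,"dy": -0.375,"dz": -0.02,"wz": 0.55,"grip": -0.5},
    {"dx": 0.34,"dy": -0.41,"dz": -0.02,"wz": 0.57,"grip": -0.5}
  ]
}}

```text
schema error: expected keys dx, dy, dz, wx, wy, wz, grip
```

```bash
cat >> h.py <<'E'
def go(x,y,z,yaw=None):
    s=manip.state(); R=np.array(s['tcp_rot']); d=R.T@(np.array([x,y,z])-s['tool_pos'])
    cy=np.degrees(np.arctan2(R[1,0],R[0,0]))
    print('shift',d.round(4),'yaw now',round(cy,2),'wz',None if yaw is None else round(-np.radians((yaw-cy+180)%360-180),4),'rows',round(np.linalg.norm(d)/.0417,1),'tilt',R[:2,2].round(4),'f',np.round(s['ft_force'],2),'t',s['t'],'g',s['grip_width'],'q6',s['joint_positions'][5], 'p',np.round(s['tool_pos'],4))
E
python3 - <<'E'
from h import *
snap('wrist','w1.png'); go(.38,.12,.25,-10)
E
```

```text
shift [ 0.3966 -0.4859 -0.0271] yaw now 23.14 wz 0.5784 rows 15.1 tilt [-0.0001  0.0008] f [-0.22 -0.57 -0.58] t 0.2 g 0.9987544441849763 q6 -12.801424630316482 p [ 0.2062 -0.4826  0.2224]
```

View pics/w1.png

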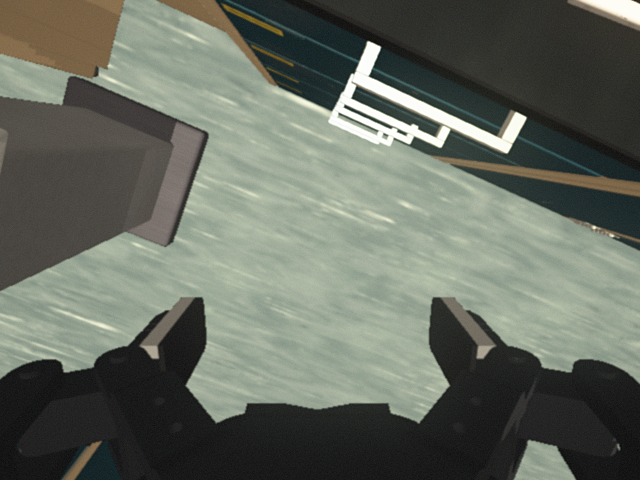

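The call was refused because every key is required, so nothing moved. I'll resend it with all keys.

Call:
{"method": "move_arm", "body": {
  "rows": [
    {"dx": 0.03,"dy": -0.036,"dz": -0.01,"wx": 0,"wy": 0,"wz": 0.05,"grip": -0.5},
    {"dx": 0.06,"dy": -0.07,"dz": -0.02,"wx": 0,"wy": 0,"wz": 0.1,"grip": -0.5},
    {"dx": 0.09,"dy": -0.105,"dz": -0.025,"wx": 0,"wy": 0,"wz": 0.15,"grip": -0.5},
    {"dx": 0.115,"dy": -0.14,"dz": -0.025,"wx": 0,"wy": 0,"wz": 0.2,"grip": -0.5},
    {"dx": 0.14,"dy": -0.17,"dz": -0.025,"wx": 0,"wy": 0,"wz": 0.25,"grip": -0.5},
    {"dx": 0.17,"dy": -0.205,"dz": -0.025,"wx": 0,"wy": 0,"wz": 0.3,"grip": -0.5},
    {"dx": 0.2,"dy": -0.24,"dz": -0.025,"wx": 0,"wy": 0,"wz": 0.35,"grip": -0.5},
    {"dx": 0.225,"dy": -0.275,"dz": -0.025,"wx": 0,"wy": 0,"wz": 0.4,"grip": -0.5},
    {"dx": 0.25,"dy": -0.305,"dz": -0.025,"wx": 0,"wy": 0,"wz": 0.45,"grip": -0.5},
    {"dx": 0.28,"dy": -0.34,"dz": -0.025,"wx": 0,"wy": 0,"wz": 0.5,"grip": -0.5},
    {"dx": 0.31,"dy": -0.375,"dz": -0.025,"wx": 0,"wy": 0,"wz": 0.55,"grip": -0.5},
    {"dx": 0.34,"dy": -0.41,"dz": -0.025,"wx": 0,"wy": 0,"wz": 0.58,"grip": -0.5}
  ]
}}

```text
t: 1.2
tool_pos: [0.3472, -0.0034, 0.2481]
tcp_rot: [[0.984, -0.178, 0.001], [-0.178, -0.984, 0.0], [0.001, -0.0, -1.0]]
ft_force: [0.5, -0.4, 0.6]
grip_width: 0.246
```

Run:
```python
from h import *
snap('wrist','w2.png'); go(.38,.12,.25,-10)
```

```text
shift [ 0.0114 -0.1202 -0.0015] yaw now -9.89 wz 0.0019 rows 2.9 tilt [0.0015 0.0033] f [-1.4   3.16 -0.48] t 1.25 g 0.25066258613445697 q6 80.74517747936312 p [0.3481 0.0035 0.248 ]
```

View pics/w2.png

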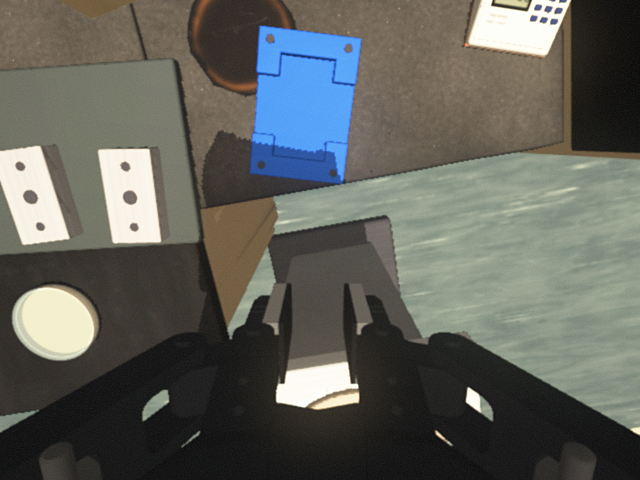

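The wrist view shows the holder at about (307,105), blanks C (130,195) and B (38,195), and the petri dish at (56,322). The arm was still settling, so I'll retake it for measuring.

```bash
cat > meas.py <<'E'
from h import *
def measure(im,p,roi=None,cols=None):
    hsv=cv2.cvtColor(im,cv2.COLOR_RGB2HSV)
    m=((hsv[:,:,2]>185)&(hsv[:,:,1]<45)).astype(np.uint8)
    for c in cv2.findContours(m,0,2)[0]:
        if cv2.contourArea(c)<1200: continue
        P=np.array([ray(p,u,v,0.045)[:2] for u,v in c[:,0]])*1000
        (x,y),(w,h),a=cv2.minAreaRect(P.astype(np.float32))
        if w>h: a-=90;w,h=h,w
        print('white px',c[:,0].mean(0).round(0),'c',round(x,1),round(y,1),'wh',round(w,1),round(h,1),'yaw',round((a+90+90)%180-90,2),'edge' if c[:,0,0].min()<2 or c[:,0,1].min()<2 else '')
    b=((hsv[:,:,0]>100)&(hsv[:,:,0]<125)&(hsv[:,:,1]>150)&(hsv[:,:,2]>50)).astype(np.uint8)
    for c in cv2.findContours(b,0,2)[0]:
        if cv2.contourArea(c)<1500: continue
        P=np.array([ray(p,u,v,0.022)[:2] for u,v in c[:,0]])*1000
        print('blue',c[:,0].min(0),c[:,0].max(0),cv2.minAreaRect(P.astype(np.float32)))
E
python3 - <<'E'
from meas import *
im,p=snap('wrist','w3.png'); go(.38,.12,.25,-10); measure(im,p)
cv2.imwrite('pics/w3c.png',cv2.resize(im[10:200,220:400,::-1],None,fx=3,fy=3,interpolation=cv2.INTER_CUBIC))
E
```

```text
shift [ 0.0119 -0.1238 -0.0019] yaw now -9.59 wz 0.0071 rows 3.0 tilt [0.0004 0.0018] f [-0.58 -1.03  0.29] t 1.3 g 0.2487383342499995 q6 79.91787936835043 p [ 3.477e-01 -1.000e-04  2.479e-01]
white px [313. 387.] c 156.3 38.8 wh 48.8 91.4 yaw 89.65 
white px [ 55. 323.] c 278.3 290.1 wh 81.8 82.2 yaw -59.55 
white px [140. 191.] c 392.4 169.5 wh 48.1 90.0 yaw -9.46 
white px [ 39. 193.] c 410.0 262.4 wh 48.1 89.6 yaw -2.86 edge
white px [535.  22.] c 477.7 -201.1 wh 44.3 76.6 yaw 72.22 edge
blue [258  25] [370 183] ((443.6187744140625, -7.165863037109375), (94.00328063964844, 133.9371337890625), 73.1921157836914)
```

View pics/w3c.png

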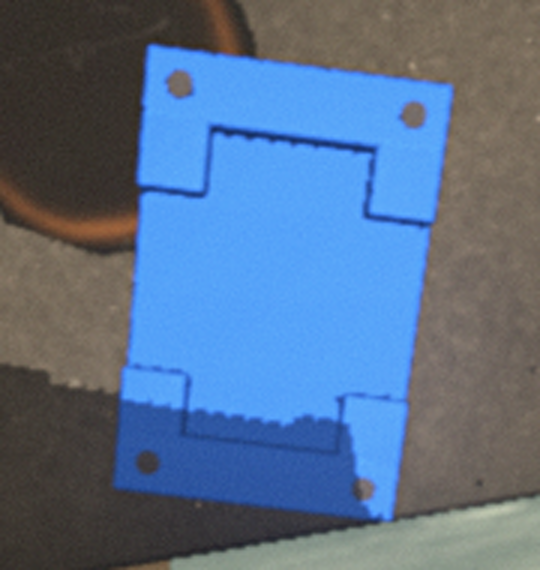

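Call:
{"method": "move_arm", "body": {
  "rows": [
    {"dx": -0.012,"dy": -0.035,"dz": 0.015,"wx": 0,"wy": 0,"wz": 0,"grip": -0.5},
    {"dx": -0.024,"dy": -0.07,"dz": 0.03,"wx": 0,"wy": 0,"wz": 0,"grip": -0.5},
    {"dx": -0.036,"dy": -0.105,"dz": 0.05,"wx": 0,"wy": 0,"wz": 0,"grip": -0.5},
    {"dx": -0.048,"dy": -0.14,"dz": 0.07,"wx": 0,"wy": 0,"wz": 0,"grip": -0.5},
    {"dx": -0.058,"dy": -0.17,"dz": 0.09,"wx": 0,"wy": 0,"wz": 0,"grip": -0.5},
    {"dx": -0.058,"dy": -0.175,"dz": 0.11,"wx": 0,"wy": 0,"wz": 0,"grip": -0.5},
    {"dx": -0.058,"dy": -0.175,"dz": 0.12,"wx": 0,"wy": 0,"wz": 0,"grip": -0.5},
    {"dx": -0.058,"dy": -0.175,"dz": 0.12,"wx": 0,"wy": 0,"wz": 0,"grip": -0.5}
  ]
}}

```text
t: 1.97
tool_pos: [0.3184, 0.1822, 0.1264]
tcp_rot: [[0.986, -0.165, -0.004], [-0.165, -0.986, 0.001], [-0.004, -0.0, -1.0]]
ft_force: [-0.3, 0.4, -0.6]
grip_width: 0.249
```

Run:
```python
from meas import *
im,p=snap('wrist','w4.png'); go(.32,.182,.048,-9.5); measure(im,p)
```

```text
shift [ 0.0009 -0.      0.0797] yaw now -9.58 wz -0.0014 rows 1.9 tilt [-0.0017  0.0013] f [ 0.45 -0.16  0.61] t 2.0167 g 0.25240513520935104 q6 110.68901679901683 p [0.3193 0.182  0.1277]
white px [590. 395.] c 167.3 0.5 wh 42.8 65.3 yaw 89.89 
white px [175. 319.] c 289.3 299.4 wh 61.2 79.2 yaw -87.38 
white px [315. 118.] c 406.3 167.2 wh 47.5 61.0 yaw -9.45 
white px [ 33. 120.] c 423.3 348.2 wh 38.7 89.4 yaw -6.99 edge
white px [155. 122.] c 409.9 262.6 wh 47.6 89.3 yaw -2.63 
blue [479   0] [639 114] ((409.22528076171875, 7.192253112792969), (101.13345336914062, 65.84986114501953), 73.86540222167969)
```

View pics/w4.png

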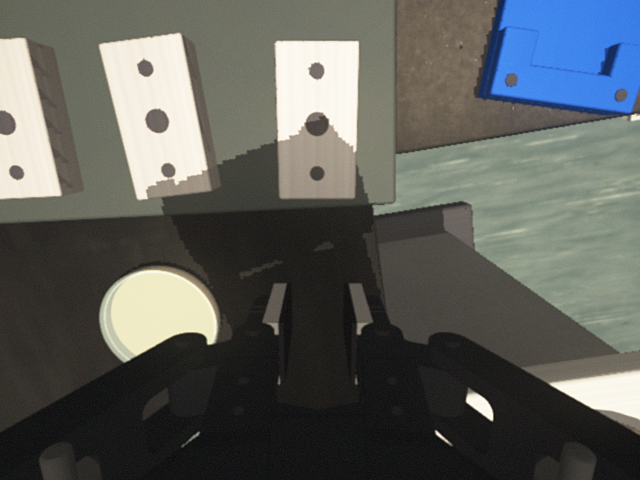

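The wrist view shows C centred on the jaws (top hole at (316,72)). B is at (155,120) and A is partly in view at the left. Descending behind C.

Call:
{"method": "move_arm", "body": {
  "rows": [
    {"dx": 0.001,"dy": 0,"dz": 0.03,"wx": 0,"wy": 0,"wz": 0,"grip": -0.5},
    {"dx": 0.001,"dy": 0,"dz": 0.06,"wx": 0,"wy": 0,"wz": 0,"grip": -0.5},
    {"dx": 0.001,"dy": 0,"dz": 0.075,"wx": 0,"wy": 0,"wz": 0,"grip": -0.5},
    {"dx": 0.001,"dy": 0,"dz": 0.08,"wx": 0,"wy": 0,"wz": 0,"grip": -0.5},
    {"dx": 0.001,"dy": 0,"dz": 0.08,"wx": 0,"wy": 0,"wz": 0,"grip": -0.5},
    {"dx": 0.001,"dy": 0,"dz": 0.08,"wx": 0,"wy": 0,"wz": 0,"grip": -0.5}
  ]
}}

```text
t: 2.52
tool_pos: [0.3211, 0.1818, 0.0488]
tcp_rot: [[0.986, -0.167, 0.0], [-0.167, -0.986, 0.002], [-0.0, -0.002, -1.0]]
ft_force: [0.5, -0.3, 0.4]
grip_width: 0.247
```

Run:
```python
from meas import *
im,p=snap('side','s5.png'); cv2.imwrite('pics/s5c.png',cv2.resize(im[180:320,250:450,::-1],None,fx=4,fy=4,interpolation=cv2.INTER_CUBIC)); go(.32,.182,.048,-9.5); print(manip.state()['ft_force'])
```

```text
shift [-0.0012  0.0002  0.001 ] yaw now -9.6 wz -0.0018 rows 0.0 tilt [0.0008 0.0018] f [ 0.63 -0.35 -0.5 ] t 2.5667 g 0.2523999393712708 q6 110.60184952305927 p [0.3212 0.182  0.049 ]
[ 0.62745835 -0.3484534  -0.49595994]
```

View pics/s5c.png

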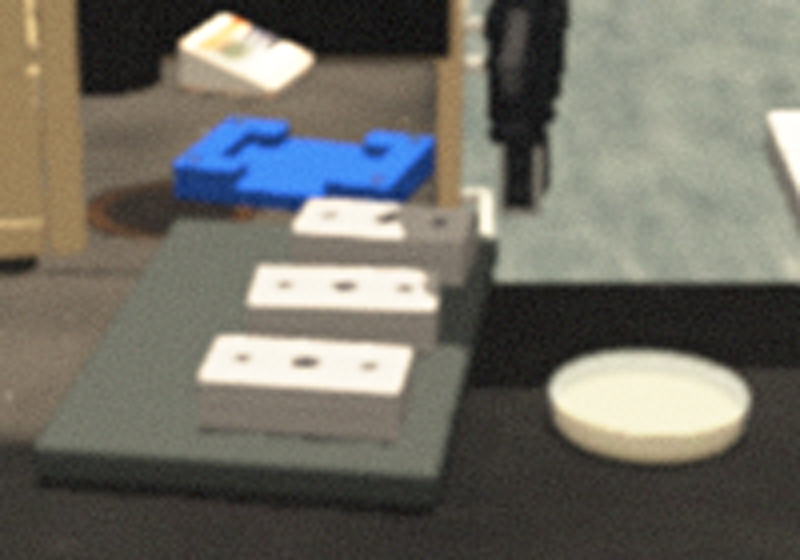

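Run:
```python
from h import *
p=manip.camera_params('side')
for z in (.026,.03,.035,.04): print(z,[np.round(proj(p,(x,.182+dy,z)),1) for x,dy in ((.31,.018),(.332,.018),(.31,-.018))])
print(proj(p,(.3476,.177,.045)),proj(p,(.3476,.177,.02)))
```

```text
0.026 [array([385.8, 248.6]), array([375. , 248.4]), array([385.1, 242.2])]
0.03 [array([385.9, 246.8]), array([375. , 246.6]), array([385.1, 240.4])]
0.035 [array([386. , 244.5]), array([375.1, 244.4]), array([385.2, 238.1])]
0.04 [array([386. , 242.2]), array([375.2, 242.1]), array([385.3, 235.9])]
(np.float64(367.3283269171781), np.float64(235.67651863205356)) (np.float64(367.1089511709719), np.float64(246.8750089741738))
```

Run:
```python
from h import *
p=manip.camera_params('side')
print(proj(p,(.352,.2006,.045)),proj(p,(.352,.2006,.02)))
im,q=snap('scene','sc5.png'); cv2.imwrite('pics/sc5c.png',cv2.resize(im[180:330,290:490,::-1],None,fx=4,fy=4,interpolation=cv2.INTER_CUBIC))
for y in (.162,.202):
  for z in (.027,.045,.06): print(y,z,(np.array(proj(q,(.321,y,z)))-[290,180])*4)
```

```text
(np.float64(365.3186045025844), np.float64(239.7668215948076)) (np.float64(365.1105840616727), np.float64(251.14110185503233))
0.162 0.027 [412.63027513 368.9908543 ]
0.162 0.045 [416.23386971 346.37966641]
0.162 0.06 [419.29509398 327.1716463 ]
0.202 0.027 [357.89547635 393.19568355]
0.202 0.045 [360.97147945 370.49694704]
0.202 0.06 [363.58528463 351.20890565]
```

View pics/sc5c.png

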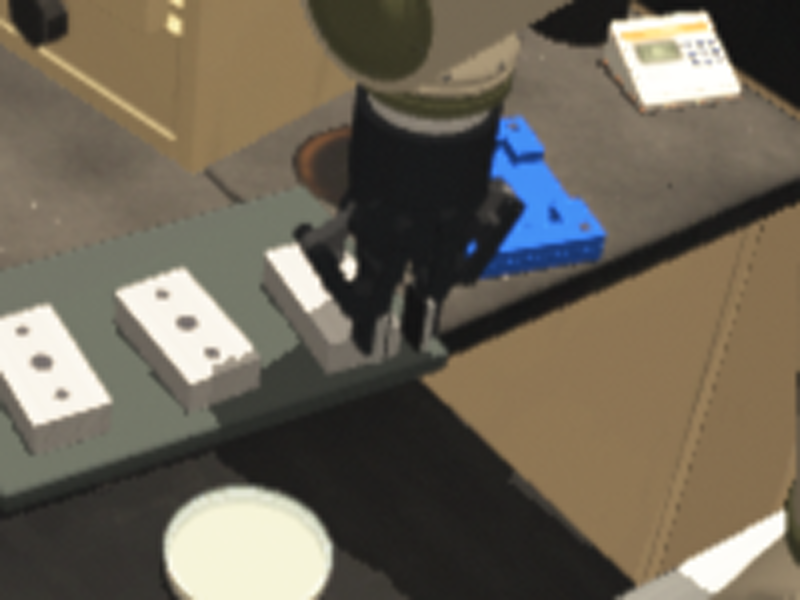

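Run:
```python
import cv2
a=cv2.imread('pics/s5.png')[150:270,340:420]; b=cv2.imread('pics/w4.png')[260:440,200:440]
cv2.imwrite('pics/t1.png',cv2.resize(a,None,fx=5,fy=5,interpolation=0)); cv2.imwrite('pics/t2.png',cv2.resize(b,None,fx=3.2,fy=3.2,interpolation=2))
```

```text
(no output)
```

View pics/t1.png

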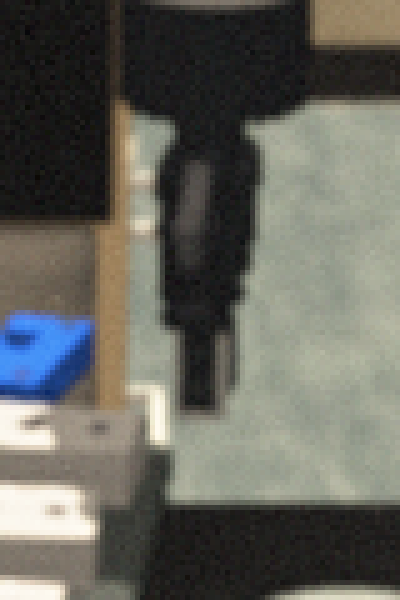

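View pics/t2.png

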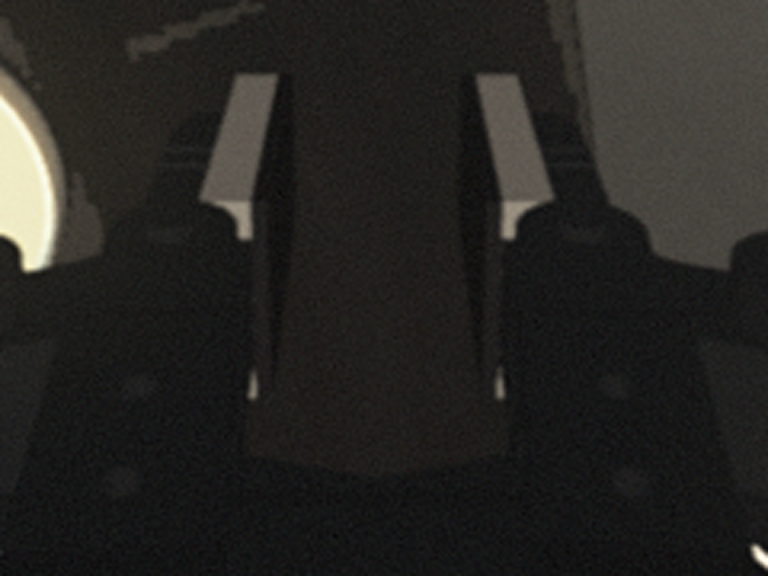

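The side view puts the fingertips at row 233, which is z ≈ 0.06 and higher than the spec implies. I'll back off 15 mm, lower a little and look again.

Call:
{"method": "move_arm", "body": {
  "rows": [
    {"dx": -0.015,"dy": 0,"dz": 0,"wx": 0,"wy": 0,"wz": 0,"grip": -0.5},
    {"dx": -0.015,"dy": 0,"dz": 0.01,"wx": 0,"wy": 0,"wz": 0,"grip": -0.5},
    {"dx": -0.015,"dy": 0,"dz": 0.018,"wx": 0,"wy": 0,"wz": 0,"grip": -0.5},
    {"dx": -0.015,"dy": 0,"dz": 0.018,"wx": 0,"wy": 0,"wz": 0,"grip": -0.5},
    {"dx": -0.015,"dy": 0,"dz": 0.018,"wx": 0,"wy": 0,"wz": 0,"grip": -0.5}
  ]
}}

```text
t: 3.03
tool_pos: [0.3068, 0.1846, 0.0316]
tcp_rot: [[0.986, -0.167, 0.002], [-0.167, -0.986, 0.002], [0.002, -0.002, -1.0]]
ft_force: [1.2, 0.4, -0.1]
grip_width: 0.251
```

Run:
```python
from meas import *
im,p=snap('side','s6.png'); im2,p2=snap('scene','sc6.png')
a=cv2.resize(im[180:280,320:420,::-1],None,fx=4,fy=4,interpolation=0);b=cv2.resize(im2[220:320,340:440,::-1],None,fx=4,fy=4,interpolation=0)
cv2.imwrite('pics/t6.png',np.hstack([a,b])); go(.32,.182,.048,-9.5)
for z in (.008,.02,.03,.04,.05): print(z,(np.array(proj(p,(.3063,.198,z)))-[320,180])*4,(np.array(proj(p2,(.3063,.198,z)))-[340,220])*4)
```

```text
shift [ 0.0134  0.0004 -0.0163] yaw now -9.6 wz -0.0017 rows 0.5 tilt [0.0024 0.0022] f [ 0.62 -0.58  1.  ] t 3.1333 g 0.25165270282076957 q6 111.49747622612159 p [0.3069 0.1847 0.0317]
0.008 [269.40225394 305.49607816] [175.55857765 269.66120534]
0.02 [270.12696086 283.87580902] [177.71847613 254.89758928]
0.03 [270.73497677 265.73679686] [179.54177142 242.43476668]
0.04 [271.34675082 247.48566749] [181.3867251  229.82390177]
0.05 [271.96231798 229.12137818] [183.25372541 217.06234095]
```

View pics/t6.png

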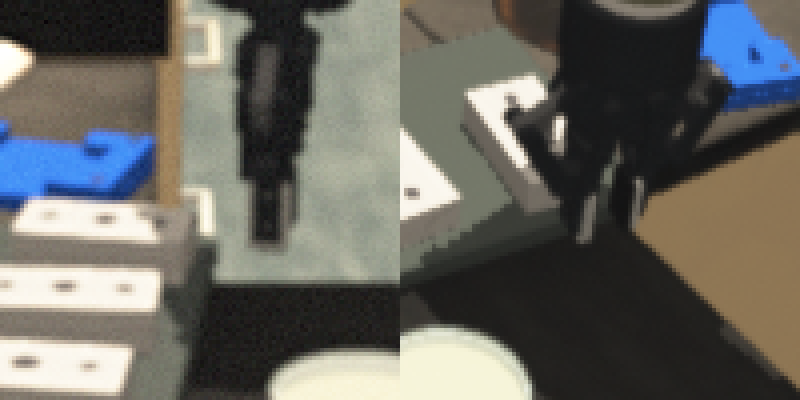

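Call:
{"method": "move_arm", "body": {
  "rows": [
    {"dx": 0,"dy": 0,"dz": 0.005,"wx": 0,"wy": 0,"wz": 0,"grip": -0.5},
    {"dx": 0,"dy": 0,"dz": 0.009,"wx": 0,"wy": 0,"wz": 0,"grip": -0.5},
    {"dx": 0.006,"dy": 0,"dz": 0.009,"wx": 0,"wy": 0,"wz": 0,"grip": -0.5},
    {"dx": 0.012,"dy": 0,"dz": 0.009,"wx": 0,"wy": 0,"wz": 0,"grip": -0.5},
    {"dx": 0.017,"dy": 0,"dz": 0.009,"wx": 0,"wy": 0,"wz": 0,"grip": -0.5},
    {"dx": 0.021,"dy": 0,"dz": 0.009,"wx": 0,"wy": 0,"wz": 0,"grip": -0.5},
    {"dx": 0.021,"dy": 0,"dz": 0.009,"wx": 0,"wy": 0,"wz": 0,"grip": -0.5},
    {"dx": 0.021,"dy": 0,"dz": 0.009,"wx": 0,"wy": 0,"wz": 0,"grip": -0.5}
  ]
}}

```text
t: 3.8
tool_pos: [0.3278, 0.1811, 0.0227]
tcp_rot: [[0.986, -0.167, 0.002], [-0.167, -0.986, 0.002], [0.002, -0.002, -1.0]]
ft_force: [-0.0, -0.5, 0.2]
grip_width: 0.248
```

Run:
```python
from meas import *
im,p=snap('side','s7.png'); im2,p2=snap('wrist','w7.png')
a=cv2.resize(im[180:280,320:420,::-1],None,fx=4,fy=4,interpolation=0);b=cv2.resize(im2[0:400,120:520,::-1],None,fx=1,fy=1,interpolation=0)
cv2.imwrite('pics/t7.png',np.hstack([a,b])); go(.32,.182,.048,-9.5)
```

```text
shift [-0.0074  0.0003 -0.0254] yaw now -9.6 wz -0.0017 rows 0.6 tilt [0.002  0.0021] f [-0.08  0.35  0.26] t 3.9 g 0.25234951343718315 q6 110.25305551015423 p [0.3274 0.1811 0.0227]
```

View pics/t7.png

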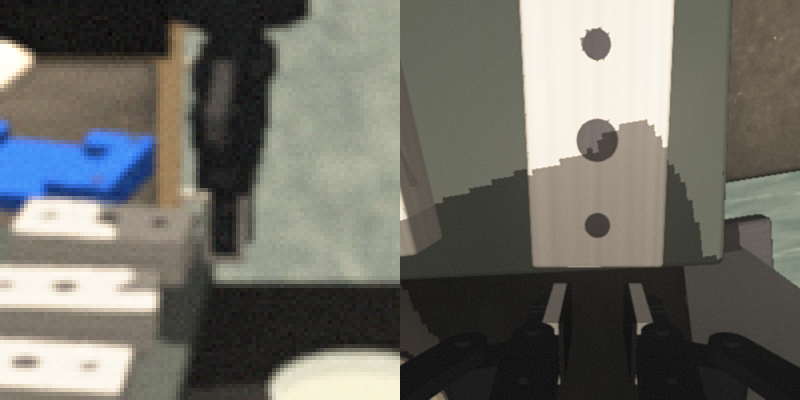

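Call:
{"method": "move_arm", "body": {
  "rows": [
    {"dx": 0,"dy": 0,"dz": 0.004,"wx": 0,"wy": 0,"wz": 0,"grip": -0.5},
    {"dx": 0.003,"dy": 0,"dz": 0.004,"wx": 0,"wy": 0,"wz": 0,"grip": -0.5},
    {"dx": 0.006,"dy": 0,"dz": 0.004,"wx": 0,"wy": 0,"wz": 0,"grip": -0.5},
    {"dx": 0.009,"dy": 0,"dz": 0.004,"wx": 0,"wy": 0,"wz": 0,"grip": -0.5},
    {"dx": 0.012,"dy": 0,"dz": 0.004,"wx": 0,"wy": 0,"wz": 0,"grip": -0.5},
    {"dx": 0.015,"dy": 0,"dz": 0.004,"wx": 0,"wy": 0,"wz": 0,"grip": -0.5},
    {"dx": 0.018,"dy": 0,"dz": 0.004,"wx": 0,"wy": 0,"wz": 0,"grip": -0.5},
    {"dx": 0.021,"dy": 0,"dz": 0.004,"wx": 0,"wy": 0,"wz": 0,"grip": -0.5}
  ]
}}

```text
t: 4.57
tool_pos: [0.3483, 0.1776, 0.0186]
tcp_rot: [[0.986, -0.167, 0.001], [-0.167, -0.986, 0.002], [0.001, -0.002, -1.0]]
ft_force: [-2.4, -0.3, 0.7]
grip_width: 0.251
```

Run:
```python
from meas import *
im2,p2=snap('wrist','w8.png');go(.32,.182,.048,-9.5); measure(im2,p2)
```

```text
shift [-0.0292  0.0004 -0.0293] yaw now -9.61 wz -0.0019 rows 1.0 tilt [0.0025 0.0022] f [-1.3  -0.24 -1.36] t 4.6167 g 0.2507708329472179 q6 109.10631622016058 p [0.349  0.1775 0.0187]
white px [ 58. 192.] c 407.2 256.3 wh 38.4 99.0 yaw -22.03 edge
white px [320. 115.] c 424.9 164.0 wh 45.7 47.4 yaw 80.36 
blue [573   0] [639 152] ((415.70379638671875, 49.98091506958008), (26.668292999267578, 50.41129684448242), 73.61580657958984)
```

View pics/w8.png

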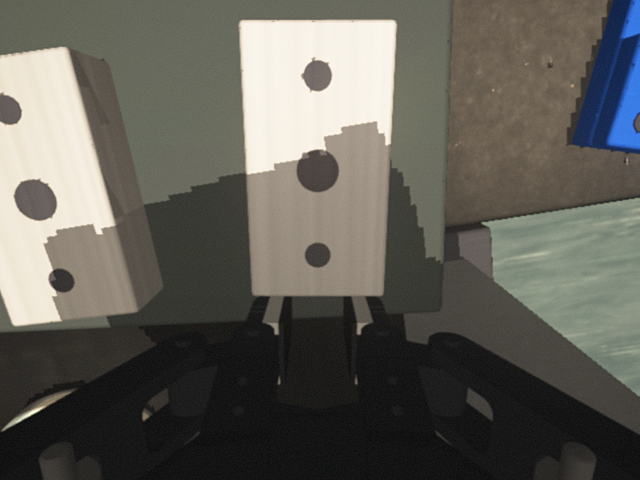

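```bash
cat >> h.py <<'E'
def rect(p,px,z=.045):
    P=np.array([ray(p,u,v,z)[:2] for u,v in px]); c=P.mean(0); print('centre',(c*1000).round(1)); return c
E
python3 - <<'E'
from h import *
p=manip.camera_params('wrist')
c=rect(p,[(239,20),(396,20),(384,296),(252,296)]); d=(c-[.3924,.1695])@[.986,-.167]; print('moved',d)
print('tcp->c',(c-manip.state()['tool_pos'][:2])@[.986,-.167])
E
```

```text
centre [404.1 167.5]
moved 0.011860166436745288
tcp->c 0.0560283009111425
```

Call:
{"method": "move_arm", "body": {
  "rows": [
    {"dx": 0.003,"dy": 0,"dz": 0,"wx": 0,"wy": 0,"wz": 0,"grip": -0.5},
    {"dx": 0.006,"dy": 0,"dz": 0,"wx": 0,"wy": 0,"wz": 0,"grip": -0.5},
    {"dx": 0.009,"dy": 0,"dz": 0,"wx": 0,"wy": 0,"wz": 0,"grip": -0.5},
    {"dx": 0.012,"dy": 0,"dz": 0,"wx": 0,"wy": 0,"wz": 0,"grip": -0.5},
    {"dx": 0.015,"dy": 0,"dz": 0,"wx": 0,"wy": 0,"wz": 0,"grip": -0.5}
  ]
}}

```text
t: 5.03
tool_pos: [0.364, 0.175, 0.0187]
tcp_rot: [[0.986, -0.167, 0.002], [-0.167, -0.986, 0.002], [0.002, -0.002, -1.0]]
ft_force: [-1.8, 0.2, -1.9]
grip_width: 0.248
```

Call:
{"method": "move_arm", "body": {
  "rows": [
    {"dx": 0.003,"dy": 0,"dz": 0,"wx": 0,"wy": 0,"wz": 0,"grip": -0.5},
    {"dx": 0.006,"dy": 0,"dz": 0,"wx": 0,"wy": 0,"wz": 0,"grip": -0.5},
    {"dx": 0.009,"dy": 0,"dz": 0,"wx": 0,"wy": 0,"wz": 0,"grip": -0.5}
  ]
}}

```text
t: 5.28
tool_pos: [0.3732, 0.1734, 0.0187]
tcp_rot: [[0.986, -0.167, 0.002], [-0.167, -0.986, 0.002], [0.002, -0.002, -1.0]]
ft_force: [-2.1, 0.6, -0.4]
grip_width: 0.251
```

Call:
{"method": "move_arm", "body": {
  "rows": [
    {"dx": 0.001,"dy": 0,"dz": 0,"wx": 0,"wy": 0,"wz": 0,"grip": -0.5},
    {"dx": 0.002,"dy": 0,"dz": 0,"wx": 0,"wy": 0,"wz": 0,"grip": -0.5},
    {"dx": 0.003,"dy": 0,"dz": 0,"wx": 0,"wy": 0,"wz": 0,"grip": -0.5},
    {"dx": 0.003,"dy": 0,"dz": 0,"wx": 0,"wy": 0,"wz": 0,"grip": -0.5}
  ]
}}

```text
t: 5.62
tool_pos: [0.3763, 0.1729, 0.0187]
tcp_rot: [[0.986, -0.167, 0.003], [-0.167, -0.986, 0.002], [0.002, -0.003, -1.0]]
ft_force: [0.0, 0.7, -0.7]
grip_width: 0.252
```

Run:
```python
from meas import *
im2,p2=snap('wrist','w9.png');go(.32,.182,.048,-9.5)
```

```text
shift [-0.057   0.0003 -0.0294] yaw now -9.61 wz -0.0019 rows 1.5 tilt [0.0029 0.0021] f [-1.07 -0.01 -0.54] t 5.6667 g 0.25122150405819266 q6 107.79804810829776 p [0.3764 0.1729 0.0187]
```

View pics/w9.png

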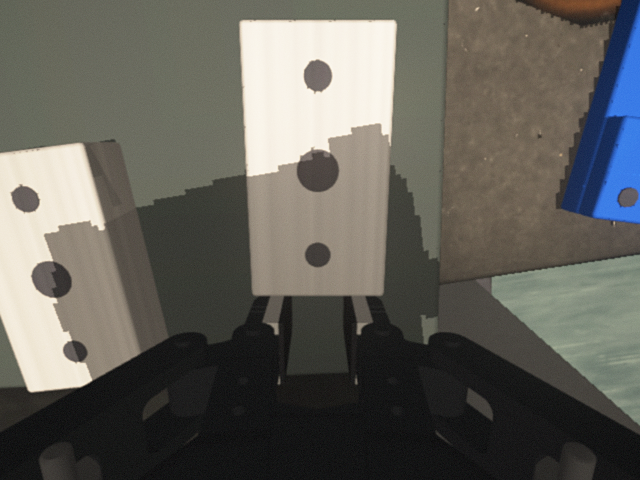

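C has been pushed about 40 mm, square, at (318,158), with about 2 N measured while moving, so it looks polished. B is next.

Call:
{"method": "move_arm", "body": {
  "rows": [
    {"dx": -0.012,"dy": 0,"dz": 0,"wx": 0,"wy": 0,"wz": 0,"grip": -0.5},
    {"dx": -0.02,"dy": 0,"dz": -0.035,"wx": 0,"wy": 0,"wz": 0,"grip": -0.5},
    {"dx": -0.03,"dy": -0.015,"dz": -0.055,"wx": 0,"wy": 0,"wz": -0.03,"grip": -0.5},
    {"dx": -0.045,"dy": -0.045,"dz": -0.055,"wx": 0,"wy": 0,"wz": -0.08,"grip": -0.5},
    {"dx": -0.057,"dy": -0.08,"dz": -0.05,"wx": 0,"wy": 0,"wz": -0.12,"grip": -0.5},
    {"dx": -0.057,"dy": -0.085,"dz": -0.05,"wx": 0,"wy": 0,"wz": -0.12,"grip": -0.5},
    {"dx": -0.057,"dy": -0.085,"dz": -0.05,"wx": 0,"wy": 0,"wz": -0.12,"grip": -0.5}
  ]
}}

```text
t: 6.25
tool_pos: [0.3341, 0.2675, 0.0689]
tcp_rot: [[0.999, -0.045, 0.004], [-0.045, -0.999, 0.003], [0.004, -0.003, -1.0]]
ft_force: [-0.4, -0.6, -1.1]
grip_width: 0.254
```

Run:
```python
from meas import *
im2,p2=snap('wrist','w10.png');go(.334,.266,.0187,-2.7);measure(im2,p2)
```

```text
shift [-0.0004  0.0005  0.0501] yaw now -2.64 wz 0.001 rows 1.2 tilt [0.0035 0.0021] f [ 0.57 -0.34  0.09] t 6.3 g 0.25246581591285616 q6 115.35797379049266 p [0.3343 0.2664 0.0688]
white px [327.  87.] c 426.1 262.0 wh 47.4 56.6 yaw -2.6 
white px [543.  94.] c 421.0 164.6 wh 47.4 67.9 yaw -9.66 edge
white px [114. 115.] c 420.7 353.2 wh 47.4 83.0 yaw -6.78 edge
```

View pics/w10.png

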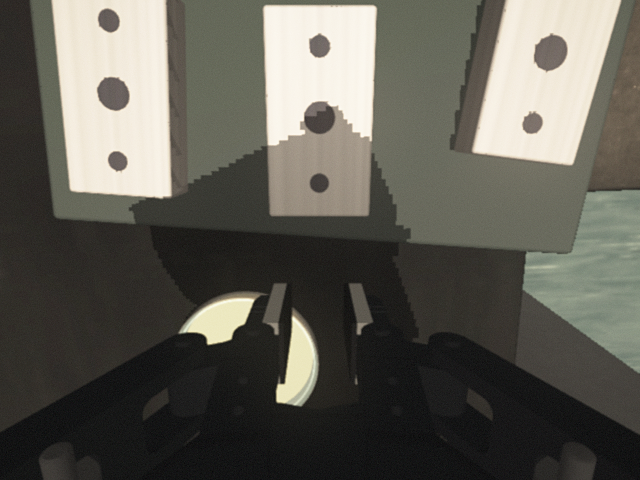

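Call:
{"method": "move_arm", "body": {
  "rows": [
    {"dx": 0.008,"dy": 0,"dz": 0.025,"wx": 0,"wy": 0,"wz": 0,"grip": -0.5},
    {"dx": 0.01,"dy": 0,"dz": 0.045,"wx": 0,"wy": 0,"wz": 0,"grip": -0.5},
    {"dx": 0.012,"dy": 0,"dz": 0.05,"wx": 0,"wy": 0,"wz": 0,"grip": -0.5},
    {"dx": 0.015,"dy": 0,"dz": 0.05,"wx": 0,"wy": 0,"wz": 0,"grip": -0.5},
    {"dx": 0.018,"dy": 0,"dz": 0.05,"wx": 0,"wy": 0,"wz": 0,"grip": -0.5},
    {"dx": 0.021,"dy": 0,"dz": 0.05,"wx": 0,"wy": 0,"wz": 0,"grip": -0.5},
    {"dx": 0.024,"dy": 0,"dz": 0.05,"wx": 0,"wy": 0,"wz": 0,"grip": -0.5},
    {"dx": 0.027,"dy": 0,"dz": 0.05,"wx": 0,"wy": 0,"wz": 0,"grip": -0.5},
    {"dx": 0.03,"dy": 0,"dz": 0.05,"wx": 0,"wy": 0,"wz": 0,"grip": -0.5},
    {"dx": 0.033,"dy": 0,"dz": 0.05,"wx": 0,"wy": 0,"wz": 0,"grip": -0.5}
  ]
}}

```text
t: 7.13
tool_pos: [0.3639, 0.2646, 0.0195]
tcp_rot: [[0.999, -0.046, -0.004], [-0.046, -0.999, 0.001], [-0.004, -0.0, -1.0]]
ft_force: [-18.3, 0.3, 11.7]
grip_width: 0.245
```

Call:
{"method": "move_arm", "body": {
  "rows": [
    {"dx": 0.003,"dy": 0,"dz": 0,"wx": 0,"wy": 0,"wz": 0,"grip": -0.5},
    {"dx": 0.006,"dy": 0,"dz": 0,"wx": 0,"wy": 0,"wz": 0,"grip": -0.5},
    {"dx": 0.009,"dy": 0,"dz": 0,"wx": 0,"wy": 0,"wz": 0,"grip": -0.5}
  ]
}}

```text
t: 7.38
tool_pos: [0.3719, 0.2639, 0.0199]
tcp_rot: [[0.999, -0.046, -0.007], [-0.046, -0.999, 0.0], [-0.007, 0.0, -1.0]]
ft_force: [-4.4, -0.1, -3.5]
grip_width: 0.253
```

Run:
```python
from meas import *
im2,p2=snap('wrist','w11.png');go(.41,.2626,.0187,-2.7);measure(im2,p2)
```

```text
shift [ 0.0374 -0.0004  0.0011] yaw now -2.64 wz 0.001 rows 0.9 tilt [-0.0059  0.0003] f [-4.06 -1.12 -3.4 ] t 7.4333 g 0.2515885512045445 q6 112.98614916105676 p [0.3726 0.264  0.02  ]
white px [ 72. 194.] c 422.8 348.7 wh 39.4 94.7 yaw -15.39 edge
white px [319. 107.] c 451.9 260.5 wh 41.4 47.4 yaw 87.37 
white px [574. 147.] c 430.1 163.2 wh 47.5 86.1 yaw -9.54 edge
```

View pics/w11.png

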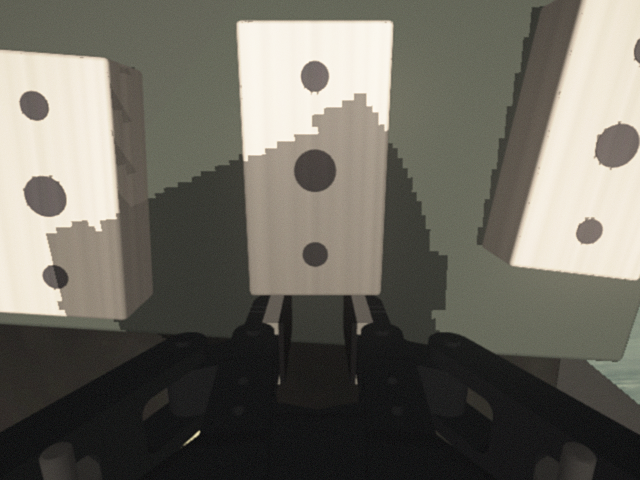

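Run:
```python
from h import *
p=manip.camera_params('wrist')
c=rect(p,[(237,20),(392,20),(381,295),(249,295)]); u=np.array([.9989,-.047]);print('moved',(c-[.41,.2626])@u)
print('tcp->c',(c-manip.state()['tool_pos'][:2])@u, manip.state()['ft_force'])
im,q=snap('side','s11.png'); cv2.imwrite('pics/s11c.png',cv2.resize(im[180:310,260:440,::-1],None,fx=4,fy=4,interpolation=0))
```

```text
centre [428.7 261.7]
moved 0.018772458011776363
tcp->c 0.056169066498703166 [-4.05614169 -1.12430573 -3.40383311]
```

View pics/s11c.png

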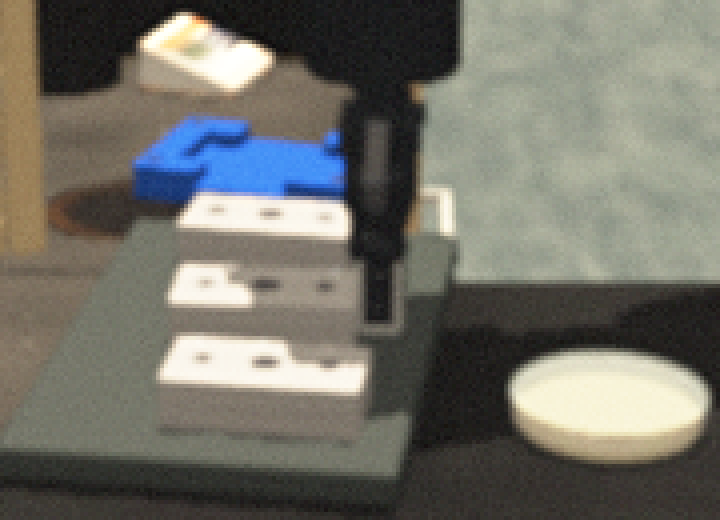

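Call:
{"method": "move_arm", "body": {
  "rows": [
    {"dx": 0.003,"dy": 0,"dz": -0.002,"wx": 0,"wy": 0,"wz": 0,"grip": -0.5},
    {"dx": 0.006,"dy": 0,"dz": -0.002,"wx": 0,"wy": 0,"wz": 0,"grip": -0.5},
    {"dx": 0.009,"dy": 0,"dz": -0.002,"wx": 0,"wy": 0,"wz": 0,"grip": -0.5}
  ]
}}

```text
t: 7.73
tool_pos: [0.3813, 0.2634, 0.0221]
tcp_rot: [[0.999, -0.046, -0.006], [-0.046, -0.999, 0.0], [-0.006, 0.0, -1.0]]
ft_force: [-5.7, -0.5, -2.8]
grip_width: 0.251
```

Call:
{"method": "move_arm", "body": {
  "rows": [
    {"dx": 0.003,"dy": 0,"dz": 0,"wx": 0,"wy": 0,"wz": 0,"grip": -0.5},
    {"dx": 0.006,"dy": 0,"dz": 0,"wx": 0,"wy": 0,"wz": 0,"grip": -0.5}
  ]
}}

```text
t: 7.9
tool_pos: [0.387, 0.263, 0.022]
tcp_rot: [[0.999, -0.046, -0.007], [-0.046, -0.999, -0.0], [-0.007, 0.0, -1.0]]
ft_force: [-5.3, 0.3, -2.6]
grip_width: 0.254
```

Call:
{"method": "move_arm", "body": {
  "rows": [
    {"dx": 0.003,"dy": 0,"dz": 0,"wx": 0,"wy": 0,"wz": 0,"grip": -0.5},
    {"dx": 0.005,"dy": 0,"dz": 0,"wx": 0,"wy": 0,"wz": 0,"grip": -0.5},
    {"dx": 0.006,"dy": 0,"dz": 0,"wx": 0,"wy": 0,"wz": 0,"grip": -0.5},
    {"dx": 0.006,"dy": 0,"dz": 0,"wx": 0,"wy": 0,"wz": 0,"grip": -0.5}
  ]
}}

```text
t: 8.23
tool_pos: [0.3927, 0.2626, 0.022]
tcp_rot: [[0.999, -0.046, -0.009], [-0.046, -0.999, -0.0], [-0.009, 0.001, -1.0]]
ft_force: [-5.2, 0.1, -2.7]
grip_width: 0.25
```

Run:
```python
from meas import *
im2,p2=snap('wrist','w12.png');go(.41,.2626,.0187,-2.7);measure(im2,p2)
```

```text
shift [ 0.0173 -0.0008  0.0031] yaw now -2.65 wz 0.0008 rows 0.4 tilt [-0.0086 -0.0004] f [-3.6  -0.39 -1.44] t 8.2833 g 0.2514888306607679 q6 111.95300372912115 p [0.3927 0.2626 0.022 ]
white px [ 68. 253.] c 424.0 353.3 wh 41.6 95.0 yaw -15.5 edge
white px [570. 192.] c 431.7 162.8 wh 47.6 89.3 yaw -9.66 
white px [330. 101.] c 473.0 259.2 wh 40.8 47.4 yaw 87.35
```

View pics/w12.png

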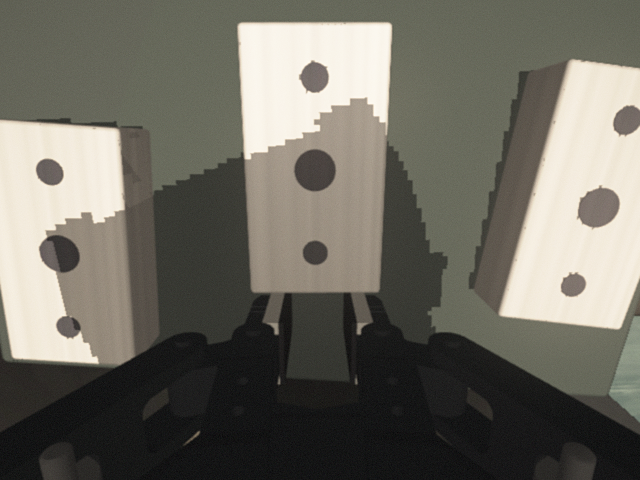

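Call:
{"method": "move_arm", "body": {
  "rows": [
    {"dx": -0.012,"dy": 0,"dz": 0,"wx": 0,"wy": 0,"wz": 0,"grip": -0.5},
    {"dx": -0.02,"dy": 0,"dz": -0.035,"wx": 0,"wy": 0,"wz": 0,"grip": -0.5},
    {"dx": -0.03,"dy": -0.015,"dz": -0.055,"wx": 0,"wy": 0,"wz": 0.02,"grip": -0.5},
    {"dx": -0.04,"dy": -0.05,"dz": -0.055,"wx": 0,"wy": 0,"wz": 0.05,"grip": -0.5},
    {"dx": -0.047,"dy": -0.085,"dz": -0.05,"wx": 0,"wy": 0,"wz": 0.072,"grip": -0.5},
    {"dx": -0.047,"dy": -0.097,"dz": -0.05,"wx": 0,"wy": 0,"wz": 0.072,"grip": -0.5},
    {"dx": -0.047,"dy": -0.097,"dz": -0.05,"wx": 0,"wy": 0,"wz": 0.072,"grip": -0.5},
    {"dx": -0.047,"dy": -0.097,"dz": -0.05,"wx": 0,"wy": 0,"wz": 0.072,"grip": -0.5}
  ]
}}

```text
t: 8.95
tool_pos: [0.3513, 0.3619, 0.0727]
tcp_rot: [[0.993, -0.117, -0.007], [-0.117, -0.993, 0.0], [-0.007, 0.0, -1.0]]
ft_force: [-0.6, -0.5, -0.4]
grip_width: 0.252
```

Run:
```python
from meas import *
im2,p2=snap('wrist','w13.png');go(.3505,.3616,.0195,-6.8);measure(im2,p2)
```

```text
shift [-0.0005 -0.0003  0.0531] yaw now -6.78 wz 0.0004 rows 1.3 tilt [-0.0074 -0.0001] f [0.32 0.17 0.14] t 9.0 g 0.24742491186826718 q6 128.96046408600367 p [0.3513 0.3613 0.0726]
white px [327.  96.] c 441.5 350.8 wh 47.4 53.6 yaw -6.75 
white px [518.  88.] c 434.5 261.0 wh 47.5 60.4 yaw -2.71 edge
```

View pics/w13.png

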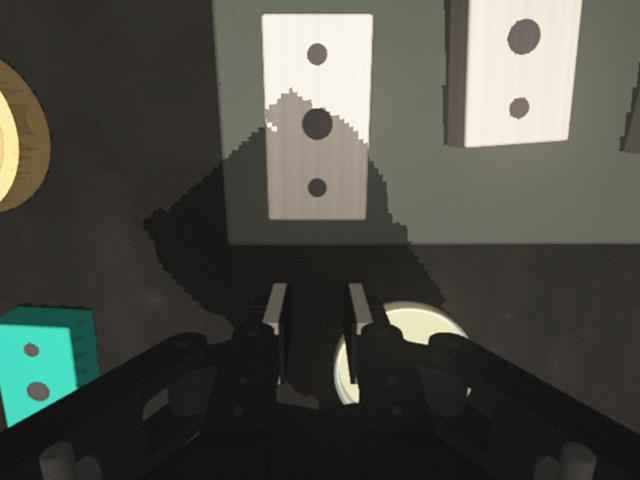

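A is centred on the jaws, with corners (262,14), (372,14), (366,219) and (268,219).

Run:
```python
from h import *
p=manip.camera_params('wrist')
c=rect(p,[(262,14),(372,14),(366,219),(268,219)]); u=np.array([.993,-.118]);
print('tcp->c',(c-manip.state()['tool_pos'][:2])@u, (c-manip.state()['tool_pos'][:2])@[.118,.993])
```

```text
centre [423.7 352.2]
tcp->c 0.07299563639568651 -0.00045097841306935123
```

Call:
{"method": "move_arm", "body": {
  "rows": [
    {"dx": 0.004,"dy": 0,"dz": 0.025,"wx": 0,"wy": 0,"wz": 0,"grip": -0.5},
    {"dx": 0.006,"dy": 0,"dz": 0.045,"wx": 0,"wy": 0,"wz": 0,"grip": -0.5},
    {"dx": 0.009,"dy": 0,"dz": 0.052,"wx": 0,"wy": 0,"wz": 0,"grip": -0.5},
    {"dx": 0.012,"dy": 0,"dz": 0.052,"wx": 0,"wy": 0,"wz": 0,"grip": -0.5},
    {"dx": 0.015,"dy": 0,"dz": 0.052,"wx": 0,"wy": 0,"wz": 0,"grip": -0.5},
    {"dx": 0.018,"dy": 0,"dz": 0.052,"wx": 0,"wy": 0,"wz": 0,"grip": -0.5},
    {"dx": 0.021,"dy": 0,"dz": 0.052,"wx": 0,"wy": 0,"wz": 0,"grip": -0.5},
    {"dx": 0.024,"dy": 0,"dz": 0.052,"wx": 0,"wy": 0,"wz": 0,"grip": -0.5},
    {"dx": 0.027,"dy": 0,"dz": 0.052,"wx": 0,"wy": 0,"wz": 0,"grip": -0.5}
  ]
}}

```text
t: 9.75
tool_pos: [0.3781, 0.3582, 0.021]
tcp_rot: [[0.993, -0.118, -0.007], [-0.118, -0.993, 0.0], [-0.007, 0.0, -1.0]]
ft_force: [-1.8, 1.5, 1.3]
grip_width: 0.245
```

Call:
{"method": "move_arm", "body": {
  "rows": [
    {"dx": 0.003,"dy": 0,"dz": 0,"wx": 0,"wy": 0,"wz": 0,"grip": -0.5},
    {"dx": 0.006,"dy": 0,"dz": 0,"wx": 0,"wy": 0,"wz": 0,"grip": -0.5},
    {"dx": 0.009,"dy": 0,"dz": 0,"wx": 0,"wy": 0,"wz": 0,"grip": -0.5}
  ]
}}

```text
t: 10.0
tool_pos: [0.3874, 0.3572, 0.0211]
tcp_rot: [[0.993, -0.118, -0.007], [-0.118, -0.993, 0.001], [-0.007, 0.0, -1.0]]
ft_force: [-2.8, 0.1, 1.1]
grip_width: 0.252
```

Run:
```python
from meas import *
im2,p2=snap('wrist','w14.png');go(.41,.2626,.0187,-2.7);measure(im2,p2)
```

```text
shift [0.033  0.0913 0.0022] yaw now -6.78 wz -0.0713 rows 2.3 tilt [-0.0059  0.0008] f [-0.54  0.24  0.09] t 10.05 g 0.25430623008736414 q6 126.39446279407503 p [0.388  0.3572 0.0212]
white px [313.  96.] c 469.5 347.9 wh 36.3 47.4 yaw 83.23 
white px [559. 107.] c 444.6 261.1 wh 46.5 80.6 yaw -2.6 edge
```

View pics/w14.png

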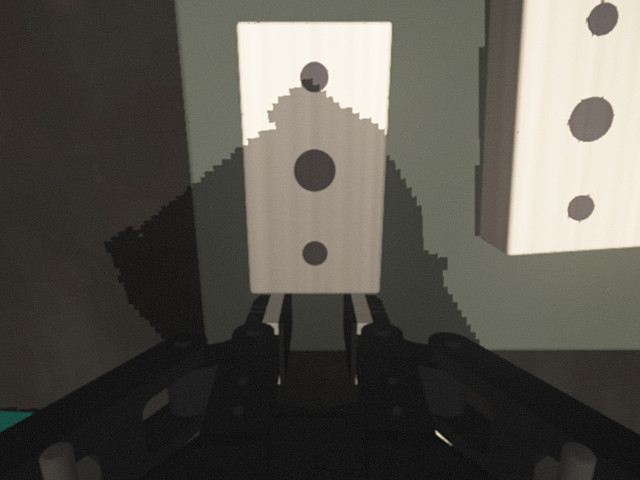

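A is low force too (about −2 N moving, −0.5 N at rest) and has moved about 20 mm. Another 20 mm to go.

Call:
{"method": "move_arm", "body": {
  "rows": [
    {"dx": 0.003,"dy": 0,"dz": 0,"wx": 0,"wy": 0,"wz": 0,"grip": -0.5},
    {"dx": 0.006,"dy": 0,"dz": 0,"wx": 0,"wy": 0,"wz": 0,"grip": -0.5},
    {"dx": 0.009,"dy": 0,"dz": 0,"wx": 0,"wy": 0,"wz": 0,"grip": -0.5},
    {"dx": 0.012,"dy": 0,"dz": 0,"wx": 0,"wy": 0,"wz": 0,"grip": -0.5},
    {"dx": 0.015,"dy": 0,"dz": 0,"wx": 0,"wy": 0,"wz": 0,"grip": -0.5}
  ]
}}

```text
t: 10.47
tool_pos: [0.4032, 0.3554, 0.0211]
tcp_rot: [[0.993, -0.118, -0.006], [-0.118, -0.993, 0.001], [-0.006, -0.0, -1.0]]
ft_force: [-2.8, 0.9, 1.4]
grip_width: 0.25
```

Call:
{"method": "move_arm", "body": {
  "rows": [
    {"dx": 0.002,"dy": 0,"dz": 0,"wx": 0,"wy": 0,"wz": 0,"grip": -0.5},
    {"dx": 0.003,"dy": 0,"dz": 0,"wx": 0,"wy": 0,"wz": 0,"grip": -0.5},
    {"dx": 0.004,"dy": 0,"dz": 0,"wx": 0,"wy": 0,"wz": 0,"grip": -0.5},
    {"dx": 0.004,"dy": 0,"dz": 0,"wx": 0,"wy": 0,"wz": 0,"grip": -0.5},
    {"dx": 0.004,"dy": 0,"dz": 0,"wx": 0,"wy": 0,"wz": 0,"grip": -0.5}
  ]
}}

```text
t: 10.88
tool_pos: [0.4074, 0.3549, 0.021]
tcp_rot: [[0.993, -0.118, -0.005], [-0.118, -0.993, 0.001], [-0.005, -0.0, -1.0]]
ft_force: [-0.3, 0.1, 0.7]
grip_width: 0.247
```

Run:
```python
from meas import *
im2,p2=snap('wrist','w15.png');go(.4495,.2607,.12,-2.65)
```

```text
shift [ 0.0524  0.0885 -0.0992] yaw now -6.78 wz -0.0721 rows 3.4 tilt [-0.0053  0.0009] f [-0.19 -0.59  0.4 ] t 10.9333 g 0.24922097571740634 q6 125.16090419686708 p [0.4074 0.3549 0.0211]
```

View pics/w15.png

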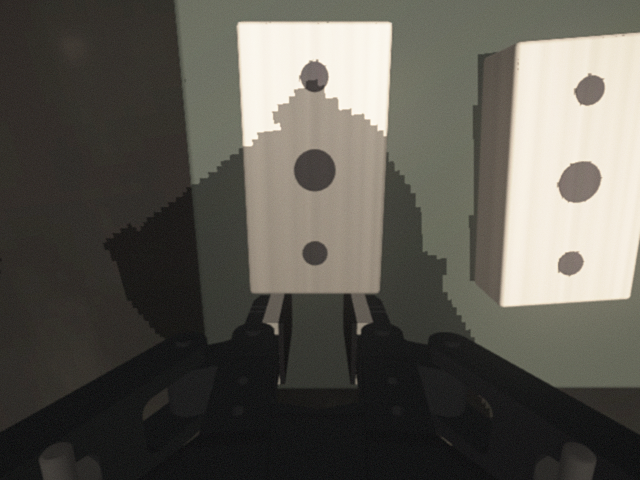

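All three are pushed, and B (the middle one) is clearly the rough one: it pushed back steadily at about 5 N, against about 0–2 N for A and C. Moving above B.

Call:
{"method": "move_arm", "body": {
  "rows": [
    {"dx": -0.012,"dy": 0,"dz": 0,"wx": 0,"wy": 0,"wz": 0,"grip": -0.5},
    {"dx": -0.015,"dy": 0,"dz": -0.035,"wx": 0,"wy": 0,"wz": 0,"grip": -0.5},
    {"dx": -0.015,"dy": 0,"dz": -0.07,"wx": 0,"wy": 0,"wz": 0,"grip": -0.3},
    {"dx": 0.005,"dy": 0.03,"dz": -0.095,"wx": 0,"wy": 0,"wz": -0.03,"grip": 0.2},
    {"dx": 0.03,"dy": 0.06,"dz": -0.1,"wx": 0,"wy": 0,"wz": -0.06,"grip": 0.5},
    {"dx": 0.05,"dy": 0.085,"dz": -0.1,"wx": 0,"wy": 0,"wz": -0.072,"grip": 0.5},
    {"dx": 0.052,"dy": 0.0885,"dz": -0.1,"wx": 0,"wy": 0,"wz": -0.072,"grip": 0.5},
    {"dx": 0.052,"dy": 0.0885,"dz": -0.1,"wx": 0,"wy": 0,"wz": -0.072,"grip": 0.5},
    {"dx": 0.052,"dy": 0.0885,"dz": -0.1,"wx": 0,"wy": 0,"wz": -0.072,"grip": 0.5}
  ]
}}

```text
t: 11.68
tool_pos: [0.4483, 0.2612, 0.1205]
tcp_rot: [[0.999, -0.047, -0.006], [-0.047, -0.999, 0.001], [-0.006, -0.001, -1.0]]
ft_force: [-1.5, 0.5, -0.1]
grip_width: 0.749
```

Run:
```python
from meas import *
im2,p2=snap('wrist','w16.png');go(.449,.2605,.0125,-2.65);measure(im2,p2)
```

```text
shift [0.0015 0.0011 0.108 ] yaw now -2.62 wz 0.0006 rows 2.6 tilt [-0.0059  0.0009] f [-0.59  0.97 -0.16] t 11.7333 g 0.7498624414687857 q6 109.77863454443832 p [0.4482 0.2616 0.1205]
white px [477. 259.] c 431.6 162.7 wh 48.1 89.9 yaw -9.75 
white px [328. 254.] c 452.7 255.5 wh 45.3 84.7 yaw -12.79 
white px [298. 232.] c 459.6 271.0 wh 22.7 67.5 yaw -2.71 
white px [185. 221.] c 463.5 349.5 wh 46.1 89.9 yaw -6.93 
blue [584 168] [639 307] ((432.04345703125, 56.49098205566406), (102.47903442382812, 38.51213073730469), 10.201844215393066)
```

View pics/w16.png

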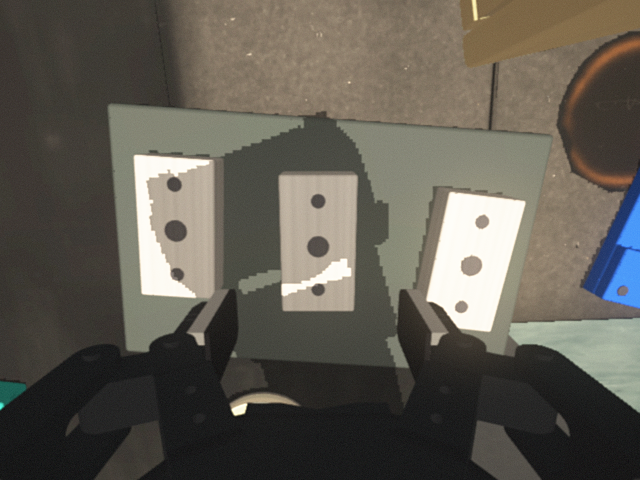

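Run:
```python
from meas import *
p=manip.camera_params('wrist')
c=rect(p,[(279,172),(357,172),(354,310),(281,310)])
rect(p,[(279,172),(281,310)]);rect(p,[(357,172),(354,310)])
go(c[0],c[1],.0125,-2.65)
```

```text
centre [449.9 260.7]
centre [451.  284.5]
centre [448.8 236.9]
shift [0.0024 0.0009 0.108 ] yaw now -2.62 wz 0.0006 rows 2.6 tilt [-0.0059  0.0009] f [-0.59  0.97 -0.16] t 11.7333 g 0.7498624414687857 q6 109.77863454443832 p [0.4482 0.2616 0.1205]
```

Call:
{"method": "move_arm", "body": {
  "rows": [
    {"dx": 0.0025,"dy": 0.001,"dz": 0.03,"wx": 0,"wy": 0.006,"wz": 0,"grip": 0.5},
    {"dx": 0.0025,"dy": 0.001,"dz": 0.06,"wx": 0,"wy": 0.006,"wz": 0,"grip": 0.5},
    {"dx": 0.0025,"dy": 0.001,"dz": 0.08,"wx": 0,"wy": 0.006,"wz": 0,"grip": 0.5},
    {"dx": 0.0025,"dy": 0.001,"dz": 0.094,"wx": 0,"wy": 0.006,"wz": 0,"grip": 0.5},
    {"dx": 0.0025,"dy": 0.001,"dz": 0.1,"wx": 0,"wy": 0.006,"wz": 0,"grip": 0.5},
    {"dx": 0.0025,"dy": 0.001,"dz": 0.103,"wx": 0,"wy": 0.006,"wz": 0,"grip": 0.5},
    {"dx": 0.0025,"dy": 0.001,"dz": 0.105,"wx": 0,"wy": 0.006,"wz": 0,"grip": 0.5},
    {"dx": 0.0025,"dy": 0.001,"dz": 0.105,"wx": 0,"wy": 0.006,"wz": 0,"grip": 0.5}
  ]
}}

```text
t: 12.4
tool_pos: [0.4501, 0.261, 0.0159]
tcp_rot: [[0.999, -0.045, 0.001], [-0.045, -0.999, 0.001], [0.001, -0.001, -1.0]]
ft_force: [-0.3, 0.1, 0.3]
grip_width: 0.746
```

Run:
```python
from meas import *
im,p=snap('side','s17.png'); im2,p2=snap('wrist','w17.png')
a=cv2.resize(im[180:300,260:400,::-1],(466,400),interpolation=0);b=im2[80:480,160:490,::-1]
cv2.imwrite('pics/t17.png',np.hstack([a,b])); go(.4499,.2607,.0125,-2.65)
```

```text
shift [-0.0004  0.0002  0.0037] yaw now -2.6 wz 0.0008 rows 0.1 tilt [0.0014 0.0011] f [ 0.41 -0.58  0.94] t 12.5 g 0.7468881634848057 q6 109.72525310924361 p [0.4504 0.2609 0.0163]
```

View pics/t17.png

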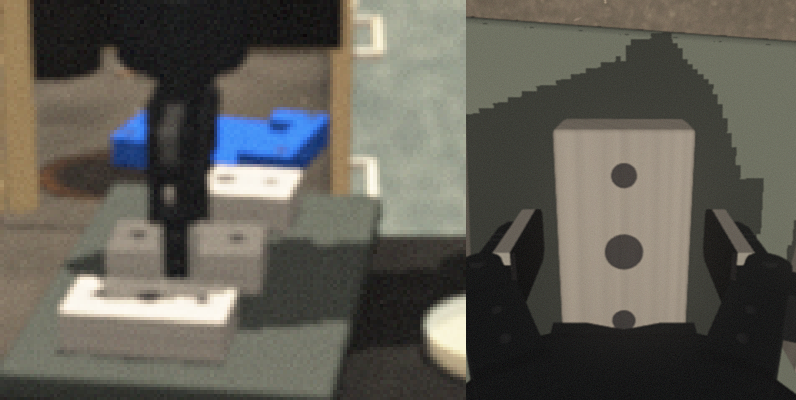

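Run:
```python
from h import *
p=manip.camera_params('side')
for z in (.02,.03,.04,.05): print(z,[round(float(proj(p,(.45,.261+d,z))[1]),1) for d in (.03,.045)])
im=cv2.imread('pics/s17.png'); print(im[255:275,310:316].sum(2))
```

```text
0.02 [268.4, 271.6]
0.03 [263.6, 266.7]
0.04 [258.7, 261.9]
0.05 [253.9, 257.0]
[[102  80  78  74  88 118]
 [ 77  75  80  84  76 109]
 [100  74  86  87  68 127]
 [ 90  96 109 123  79 114]
 [ 94  89  87 101 101 104]
 [ 99  93  98  76  72 115]
 [113  74  61  87  64 117]
 [143 107 134 152 123 141]
 [280 259 252 268 236 278]
 [392 380 374 375 357 368]
 [440 432 431 431 444 418]
 [447 439 437 456 449 457]
 [454 432 439 456 447 437]
 [432 457 484 524 530 509]
 [530 560 617 676 682 647]
 [692 694 716 732 736 726]
 [738 739 735 737 738 734]
 [737 737 735 736 736 738]
 [740 739 742 740 741 740]
 [737 736 737 738 734 734]]
```

Call:
{"method": "move_arm", "body": {
  "rows": [
    {"dx": -0.0005,"dy": 0,"dz": 0.003,"wx": 0,"wy": 0,"wz": 0,"grip": 0.5},
    {"dx": -0.0005,"dy": 0,"dz": 0.003,"wx": 0,"wy": 0,"wz": 0,"grip": 0.3},
    {"dx": -0.0005,"dy": 0,"dz": 0.003,"wx": 0,"wy": 0,"wz": 0,"grip": 0.0},
    {"dx": -0.0005,"dy": 0,"dz": 0.003,"wx": 0,"wy": 0,"wz": 0,"grip": -0.5},
    {"dx": -0.0005,"dy": 0,"dz": 0.003,"wx": 0,"wy": 0,"wz": 0,"grip": -1},
    {"dx": -0.0005,"dy": 0,"dz": 0.003,"wx": 0,"wy": 0,"wz": 0,"grip": -1},
    {"dx": -0.0005,"dy": 0,"dz": 0.003,"wx": 0,"wy": 0,"wz": 0,"grip": -1},
    {"dx": -0.0005,"dy": 0,"dz": 0.003,"wx": 0,"wy": 0,"wz": 0,"grip": -1}
  ]
}}

```text
t: 13.17
tool_pos: [0.4499, 0.2609, 0.0137]
tcp_rot: [[0.999, -0.045, 0.002], [-0.045, -0.999, 0.001], [0.002, -0.001, -1.0]]
ft_force: [-1.4, -0.3, 5.8]
grip_width: 0.551
```

Run:
```python
from meas import *
im2,p2=snap('wrist','w18.png')
go(.4499,.2607,.11,-2.65)
```

```text
shift [ 0.0001  0.0001 -0.0963] yaw now -2.6 wz 0.0009 rows 2.3 tilt [0.0017 0.0011] f [-1.52 -0.94  5.93] t 13.2167 g 0.5509409150208089 q6 109.74268935360031 p [0.45   0.2609 0.0137]
```

View pics/w18.png

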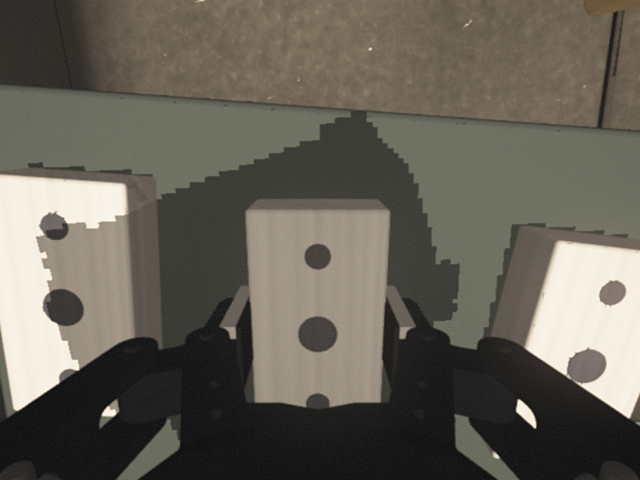

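Call:
{"method": "move_arm", "body": {
  "rows": [
    {"dx": 0,"dy": 0,"dz": -0.01,"wx": 0,"wy": 0,"wz": 0,"grip": -1},
    {"dx": 0,"dy": 0,"dz": -0.025,"wx": 0,"wy": 0,"wz": 0,"grip": -1},
    {"dx": 0,"dy": 0,"dz": -0.045,"wx": 0,"wy": 0,"wz": 0,"grip": -1},
    {"dx": 0,"dy": 0,"dz": -0.065,"wx": 0,"wy": 0,"wz": 0,"grip": -1},
    {"dx": 0,"dy": 0,"dz": -0.08,"wx": 0,"wy": 0,"wz": 0,"grip": -1},
    {"dx": 0,"dy": 0,"dz": -0.08,"wx": 0,"wy": 0,"wz": 0,"grip": -1},
    {"dx": 0,"dy": 0,"dz": -0.08,"wx": 0,"wy": 0,"wz": 0,"grip": -1}
  ]
}}

```text
t: 13.8
tool_pos: [0.4494, 0.2607, 0.0934]
tcp_rot: [[0.999, -0.045, 0.001], [-0.045, -0.999, 0.001], [0.001, -0.001, -1.0]]
ft_force: [-0.2, 0.5, -10.5]
grip_width: 0.549
```

Run:
```python
from meas import *
im2,p2=snap('side','s19.png')
cv2.imwrite('pics/s19c.png',cv2.resize(im2[150:310,250:440,::-1],None,fx=3.5,fy=3.5,interpolation=0))
go(.443,-.007,.10,-16.8)
```

```text
shift [ 0.0062  0.2675 -0.0075] yaw now -2.6 wz 0.2478 rows 6.4 tilt [-0.0005  0.0004] f [-0.85  1.08 -9.01] t 13.85 g 0.548271306718027 q6 109.74790493754591 p [0.449  0.2605 0.0926]
```

View pics/s19c.png

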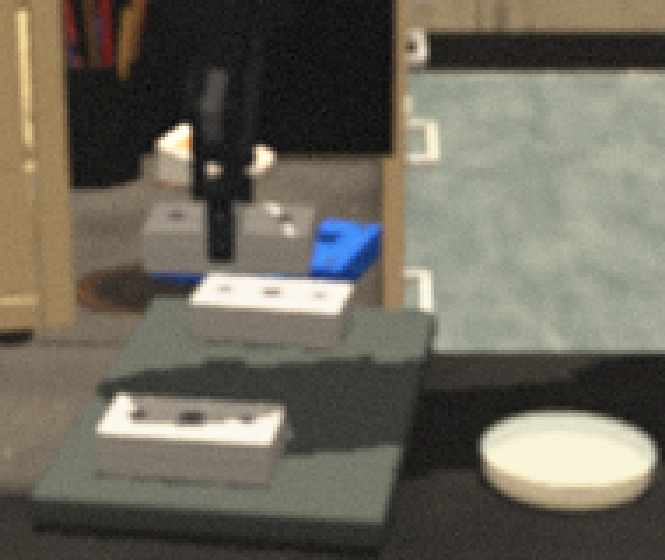

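Run:
```python
from h import *
from scipy.spatial.transform import Rotation as Ro
s=manip.state(); p=manip.camera_params('wrist')
T=np.eye(4);T[:3,:3]=s['tcp_rot'];T[:3,3]=s['tool_pos']
X=np.linalg.inv(T)@np.array(p['cam_to_world'])
y=np.radians(-9.59); z=np.array([.0004,.0018,-1]);z/=np.linalg.norm(z)
x=np.array([np.cos(y),np.sin(y),0]);x-=x@z*z;x/=np.linalg.norm(x)
T2=np.eye(4);T2[:3,:3]=np.c_[x,np.cross(z,x),z];T2[:3,3]=[.3477,-.0001,.2479]
p2=dict(p);p2['cam_to_world']=T2@X
f=lambda L:[(a/3+220,b/3+10) for a,b in L]
h=np.array([(148,45),(453,85),(393,520),(115,488)]); q=np.array([(212,127),(377,150),(340,452),(185,435)])
for n,L in(('holder',h),('pocket',q)):
    P=np.array([ray(p2,u,v,.022)[:2] for u,v in f(L)])*1000; print(n,P.round(1).tolist(),'c',P.mean(0).round(1),'yaw',[round(float(np.degrees(np.arctan2(*(P[a]-P[b])[::-1]))),2) for a,b in((0,3),(1,2))])
```

```text
holder [[519.4, 14.6], [493.1, -74.8], [365.6, -37.9], [391.6, 51.9]] c [442.4 -11.5] yaw [-16.25, -16.18]
pocket [[493.9, -0.2], [479.0, -49.3], [390.7, -23.8], [404.6, 25.6]] c [442.  -11.9] yaw [-16.14, -16.1]
```

Call:
{"method": "move_arm", "body": {
  "rows": [
    {"dx": 0.001,"dy": 0.02,"dz": -0.005,"wx": 0,"wy": 0,"wz": 0.02,"grip": -1},
    {"dx": 0.002,"dy": 0.05,"dz": -0.008,"wx": 0,"wy": 0,"wz": 0.05,"grip": -1},
    {"dx": 0.003,"dy": 0.08,"dz": -0.008,"wx": 0,"wy": 0,"wz": 0.08,"grip": -1},
    {"dx": 0.004,"dy": 0.11,"dz": -0.008,"wx": 0,"wy": 0,"wz": 0.11,"grip": -1},
    {"dx": 0.005,"dy": 0.14,"dz": -0.008,"wx": 0,"wy": 0,"wz": 0.14,"grip": -1},
    {"dx": 0.006,"dy": 0.17,"dz": -0.008,"wx": 0,"wy": 0,"wz": 0.17,"grip": -1},
    {"dx": 0.006,"dy": 0.2,"dz": -0.008,"wx": 0,"wy": 0,"wz": 0.2,"grip": -1},
    {"dx": 0.006,"dy": 0.23,"dz": -0.008,"wx": 0,"wy": 0,"wz": 0.23,"grip": -1},
    {"dx": 0.006,"dy": 0.255,"dz": -0.008,"wx": 0,"wy": 0,"wz": 0.248,"grip": -1},
    {"dx": 0.006,"dy": 0.2675,"dz": -0.008,"wx": 0,"wy": 0,"wz": 0.248,"grip": -1},
    {"dx": 0.006,"dy": 0.2675,"dz": -0.008,"wx": 0,"wy": 0,"wz": 0.248,"grip": -1},
    {"dx": 0.006,"dy": 0.2675,"dz": -0.008,"wx": 0,"wy": 0,"wz": 0.248,"grip": -1}
  ]
}}

```text
t: 14.85
tool_pos: [0.442, -0.0071, 0.0994]
tcp_rot: [[0.957, -0.291, -0.003], [-0.291, -0.957, 0.001], [-0.003, -0.0, -1.0]]
ft_force: [0.1, 0.5, -9.8]
grip_width: 0.546
```

Run:
```python
from meas import *
im2,p2=snap('wrist','w20.png')
go(.4436,-.0072,.06,-16.8); measure(im2,p2)
```

```text
shift [0.0017 0.0002 0.0395] yaw now -16.83 wz -0.0006 rows 0.9 tilt [-0.0027  0.0013] f [ 0.33  0.28 -9.48] t 14.9 g 0.5458021441188964 q6 90.69918057600093 p [ 0.4421 -0.0065  0.0995]
white px [ 49. 334.] c 438.8 161.4 wh 48.6 76.0 yaw -9.67 edge
white px [562. 318.] c 359.4 -122.5 wh 63.7 122.6 yaw 86.46 
white px [316. 284.] c 407.1 2.9 wh 79.5 127.8 yaw -16.94 
white px [592.  49.] c 498.1 -179.6 wh 42.9 55.4 yaw -18.18 edge
blue [237 135] [394 209] ((487.05462646484375, -20.105995178222656), (93.66788482666016, 44.1552734375), 73.48896789550781)
```

View pics/w20.png

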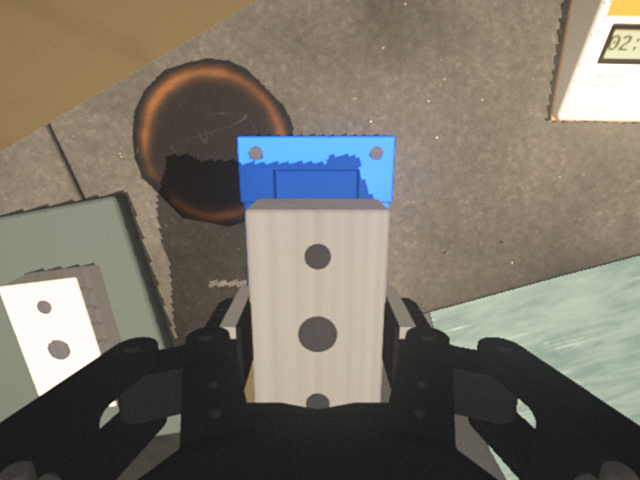

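Run:
```python
from meas import *
s=manip.state();p=manip.camera_params('wrist');R=s['tcp_rot'];t=s['tool_pos']
print(p['cx'],p['cy'])
for z in (.022,.05,.1,.13,.143):
    P=t+R[:,0]*.06; P=P.copy();P[2]=z; print(z,np.round(proj(p,P),1))
im=cv2.imread('pics/w20.png');hsv=cv2.cvtColor(im,cv2.COLOR_BGR2HSV)
b=((hsv[:,:,0]>100)&(hsv[:,:,0]<125)&(hsv[:,:,1]>150)&(hsv[:,:,2]>50))
top=[(u,np.argmax(b[:,u])) for u in range(245,388,5)]
A=np.array([ray(p,u,v,.022)[:2] for u,v in top]); vx,vy,x0,y0=cv2.fitLine(A.astype(np.float32),2,0,.01,.01).ravel()
print('far edge dir yaw',np.degrees(np.arctan2(vy,vx)), 'pt',x0,y0)
L=[];Rr=[]
for v in range(140,195,5):
    w=np.where(b[v])[0]; L.append(ray(p,w[0]-.5,v,.022)[:2]);Rr.append(ray(p,w[-1]+.5,v,.022)[:2])
n=np.array([np.sin(np.radians(16.6)),np.cos(np.radians(16.6))])
L=np.array(L);Rr=np.array(Rr)
print('lat L',(L@n*1000).round(1),'R',(Rr@n*1000).round(1),'tcp lat',t[:2]@n*1000)
# blank edges in image: rows 230-300
g=im.sum(2).astype(int)
for v in (215,240,270): print(v,[ (u,g[v,u]) for u in list(range(242,256,2))+list(range(380,396,2))])
```

```text
317.2090111854781 240.63516256677366
0.022 [316.4 150.2]
0.05 [316.3 151.7]
0.1 [316.  155.8]
0.13 [315.7 159.9]
0.143 [315.6 162.4]
far edge dir yaw 73.06167 pt 0.5076404 -0.025498884
lat L [167.1 167.3 167.5 167.  167.2 167.4 167.6 167.2 167.3 166.9 167.1] R [73.5 74.  73.8 73.7 73.5 74.  73.8 73.7 73.5 74.  73.9] tcp lat 120.05214521561173
215 [(242, np.int64(171)), (244, np.int64(253)), (246, np.int64(492)), (248, np.int64(544)), (250, np.int64(553)), (252, np.int64(559)), (254, np.int64(563)), (380, np.int64(566)), (382, np.int64(566)), (384, np.int64(564)), (386, np.int64(563)), (388, np.int64(526)), (390, np.int64(440)), (392, np.int64(461)), (394, np.int64(429))]
240 [(242, np.int64(242)), (244, np.int64(227)), (246, np.int64(360)), (248, np.int64(519)), (250, np.int64(547)), (252, np.int64(561)), (254, np.int64(564)), (380, np.int64(558)), (382, np.int64(557)), (384, np.int64(566)), (386, np.int64(540)), (388, np.int64(466)), (390, np.int64(411)), (392, np.int64(415)), (394, np.int64(413))]
270 [(242, np.int64(234)), (244, np.int64(217)), (246, np.int64(226)), (248, np.int64(427)), (250, np.int64(533)), (252, np.int64(555)), (254, np.int64(553)), (380, np.int64(562)), (382, np.int64(561)), (384, np.int64(551)), (386, np.int64(472)), (388, np.int64(418)), (390, np.int64(422)), (392, np.int64(406)), (394, np.int64(413))]
```

Run:
```python
from meas import *
s=manip.state();p=manip.camera_params('wrist');R=s['tcp_rot'];t=s['tool_pos']
for z in(.127,.131):
  for px in ((317.5,334),(317.5,256)):
    d=R.T@(ray(p,*px,z)-t); print(z,px,d.round(4))
  for px in ((246,211),(389,211)): print('far top corner',(R.T@(ray(p,*px,z)-t)).round(4))
```

```text
0.127 (317.5, 334) [-0.0032  0.0005 -0.0275]
0.127 (317.5, 256) [ 0.027   0.0005 -0.0275]
far top corner [ 0.0429 -0.0235 -0.0276]
far top corner [ 0.0429  0.0246 -0.0276]
0.131 (317.5, 334) [-0.001   0.0005 -0.0315]
0.131 (317.5, 256) [ 0.0283  0.0005 -0.0315]
far top corner [ 0.0437 -0.0228 -0.0316]
far top corner [ 0.0436  0.0239 -0.0316]
```

Call:
{"method": "move_arm", "body": {
  "rows": [
    {"dx": 0.0025,"dy": -0.001,"dz": 0.015,"wx": 0,"wy": 0.003,"wz": 0,"grip": -1},
    {"dx": 0.0025,"dy": -0.001,"dz": 0.035,"wx": 0,"wy": 0.003,"wz": 0,"grip": -1},
    {"dx": 0.0025,"dy": -0.001,"dz": 0.055,"wx": 0,"wy": 0.003,"wz": 0,"grip": -1},
    {"dx": 0.0025,"dy": -0.001,"dz": 0.068,"wx": 0,"wy": 0.003,"wz": 0,"grip": -1},
    {"dx": 0.0025,"dy": -0.001,"dz": 0.074,"wx": 0,"wy": 0.003,"wz": 0,"grip": -1},
    {"dx": 0.0025,"dy": -0.001,"dz": 0.076,"wx": 0,"wy": 0.003,"wz": 0,"grip": -1},
    {"dx": 0.0025,"dy": -0.001,"dz": 0.076,"wx": 0,"wy": 0.003,"wz": 0,"grip": -1},
    {"dx": 0.0025,"dy": -0.001,"dz": 0.076,"wx": 0,"wy": 0.003,"wz": 0,"grip": -1}
  ]
}}

```text
t: 15.57
tool_pos: [0.4451, -0.0061, 0.0242]
tcp_rot: [[0.957, -0.289, 0.001], [-0.289, -0.957, 0.0], [0.001, -0.001, -1.0]]
ft_force: [0.1, -0.2, -9.9]
grip_width: 0.552
```

Run:
```python
from meas import *
im2,p2=snap('wrist','w21.png')
go(.4436,-.0072,.0057,-16.8); measure(im2,p2)
cv2.imwrite('pics/w21c.png',cv2.resize(im2[40:340,170:470,::-1],None,fx=2,fy=2,interpolation=2))
```

```text
shift [-0.0012  0.0015  0.0186] yaw now -16.82 wz -0.0003 rows 0.4 tilt [0.0017 0.    ] f [ 0.52 -0.24 -8.35] t 15.6167 g 0.5471511924516208 q6 90.83191415358844 p [ 0.4452 -0.0062  0.0243]
white px [592. 373.] c 381.7 -104.5 wh 36.5 41.9 yaw -4.26 
white px [313. 285.] c 446.2 -6.9 wh 51.6 82.1 yaw -16.82 
white px [451. 184.] c 480.6 -67.7 wh 16.0 43.5 yaw -14.5 
blue [203 141] [434 302] ((475.0149841308594, -15.597564697265625), (92.28893280029297, 69.40811920166016), 72.53594207763672)
```

View pics/w21c.png

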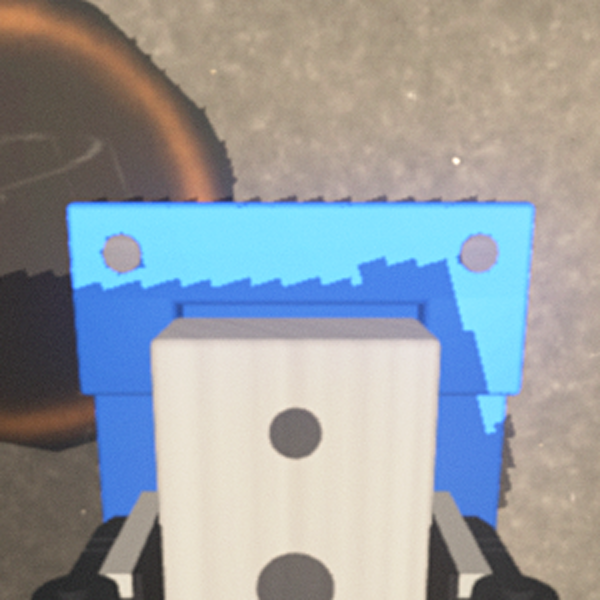

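Run:
```python
from meas import *
s=manip.state();p=manip.camera_params('wrist');R=s['tcp_rot'];t=s['tool_pos']
f=lambda n,c,z:print(n,(R.T@(ray(p,c[0]/2+170,c[1]/2+40,z)-t)*1000).round(1))
for z in(.0286,.0306):f('bl',(176,320),z);f('br',(417,320),z)
for z in (.0536,.0556): f('tl',(152,340),z);f('tr',(440,340),z)
f('pk L',(178,302),.022);f('pk R',(426,302),.022)
f('ho L',(67,203),.022);f('ho R',(534,203),.022)
im=cv2.imread('pics/w21c.png'); cv2.imwrite('pics/w21d.png',cv2.resize(im[280:360,140:460],None,fx=2.4,fy=2.4,interpolation=2))
```

```text
bl [ 43.  -23.1  -4.2]
br [43.  24.8 -4.3]
bl [ 43.3 -22.8  -6.2]
br [43.3 24.5 -6.3]
tl [ 43.6 -23.2 -29.2]
tr [ 43.5  24.6 -29.3]
tl [ 43.9 -22.8 -31.2]
tr [ 43.9  24.2 -31.3]
pk L [ 45.7 -23.6   2.4]
pk R [45.7 27.6  2.3]
ho L [ 65.5 -44.9   2.4]
ho R [65.4 48.2  2.4]
```

View pics/w21d.png

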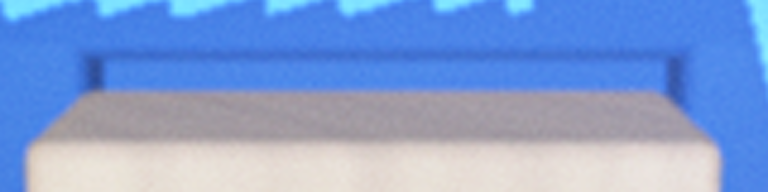

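Call:
{"method": "move_arm", "body": {
  "rows": [
    {"dx": 0.0003,"dy": 0.001,"dz": 0.0,"wx": 0,"wy": -0.001,"wz": 0,"grip": -1},
    {"dx": 0.0003,"dy": 0.001,"dz": 0.003,"wx": 0,"wy": -0.001,"wz": 0,"grip": -1},
    {"dx": 0.0003,"dy": 0.001,"dz": 0.005,"wx": 0,"wy": -0.001,"wz": 0,"grip": -1},
    {"dx": 0.0003,"dy": 0.001,"dz": 0.007,"wx": 0,"wy": -0.001,"wz": 0,"grip": -1},
    {"dx": 0.0003,"dy": 0.001,"dz": 0.009,"wx": 0,"wy": -0.001,"wz": 0,"grip": -1},
    {"dx": 0.0003,"dy": 0.001,"dz": 0.0105,"wx": 0,"wy": -0.001,"wz": 0,"grip": -1},
    {"dx": 0.0003,"dy": 0.001,"dz": 0.0105,"wx": 0,"wy": -0.001,"wz": 0,"grip": -1}
  ]
}}

```text
t: 16.2
tool_pos: [0.445, -0.0072, 0.0134]
tcp_rot: [[0.957, -0.289, 0.0], [-0.289, -0.957, 0.001], [-0.0, -0.001, -1.0]]
ft_force: [-0.2, -0.0, -9.8]
grip_width: 0.548
```

Run:
```python
from meas import *
im2,p2=snap('wrist','w22.png')
go(.4436,-.0072,.0057,-16.8)
cv2.imwrite('pics/w22c.png',cv2.resize(im2[100:300,200:440,::-1],None,fx=3,fy=3,interpolation=2))
```

```text
shift [-0.0014  0.0005  0.0079] yaw now -16.81 wz -0.0003 rows 0.2 tilt [0.0004 0.0004] f [ 0.2   0.41 -9.16] t 16.25 g 0.5464203724793516 q6 90.69655127662784 p [ 0.4451 -0.0072  0.0136]
```

View pics/w22c.png

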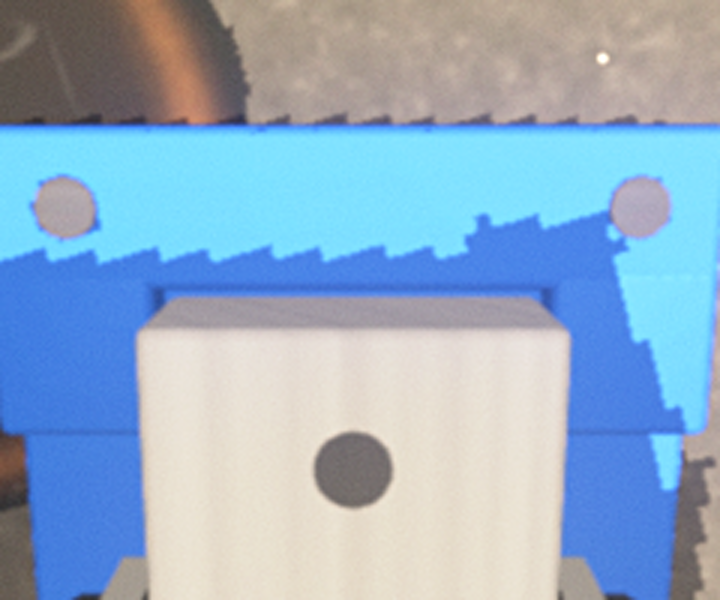

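No contact force, and the lower edge is centred in the pocket mouth (blank edge 165–540 against pocket 155–555 in the crop). Lowering the rest.

Call:
{"method": "move_arm", "body": {
  "rows": [
    {"dx": 0,"dy": 0,"dz": 0.002,"wx": 0,"wy": 0,"wz": 0,"grip": -1},
    {"dx": 0,"dy": 0,"dz": 0.004,"wx": 0,"wy": 0,"wz": 0,"grip": -1},
    {"dx": 0,"dy": 0,"dz": 0.0055,"wx": 0,"wy": 0,"wz": 0,"grip": -1},
    {"dx": 0,"dy": 0,"dz": 0.0065,"wx": 0,"wy": 0,"wz": 0,"grip": -1},
    {"dx": 0,"dy": 0,"dz": 0.0065,"wx": 0,"wy": 0,"wz": 0,"grip": -1}
  ]
}}

```text
t: 16.67
tool_pos: [0.4449, -0.0071, 0.0068]
tcp_rot: [[0.957, -0.289, -0.0], [-0.289, -0.957, 0.001], [-0.0, -0.001, -1.0]]
ft_force: [1.3, -0.7, -9.3]
grip_width: 0.549
```

Call:
{"method": "move_arm", "body": {
  "rows": [
    {"dx": 0,"dy": 0,"dz": 0.0007,"wx": 0,"wy": 0,"wz": 0,"grip": -1},
    {"dx": 0,"dy": 0,"dz": 0.0014,"wx": 0,"wy": 0,"wz": 0,"grip": -1},
    {"dx": 0,"dy": 0,"dz": 0.0014,"wx": 0,"wy": 0,"wz": 0,"grip": -1}
  ]
}}

```text
t: 16.92
tool_pos: [0.445, -0.0072, 0.0058]
tcp_rot: [[0.957, -0.289, 0.0], [-0.289, -0.957, 0.0], [-0.0, -0.0, -1.0]]
ft_force: [-3.3, 0.2, -1.9]
grip_width: 0.544
```

Call:
{"method": "move_arm", "body": {
  "rows": [
    {"dx": 0,"dy": 0,"dz": 0.0006,"wx": 0,"wy": 0,"wz": 0,"grip": -1},
    {"dx": 0,"dy": 0,"dz": 0.0006,"wx": 0,"wy": 0,"wz": 0,"grip": -1}
  ]
}}

```text
t: 17.08
tool_pos: [0.445, -0.0071, 0.0057]
tcp_rot: [[0.957, -0.289, 0.0], [-0.289, -0.957, 0.0], [-0.0, -0.0, -1.0]]
ft_force: [-5.1, -0.2, 5.5]
grip_width: 0.549
```

Call:
{"method": "move_arm", "body": {
  "rows": [
    {"dx": 0,"dy": 0,"dz": 0,"wx": 0,"wy": 0,"wz": 0,"grip": 0.2},
    {"dx": 0,"dy": 0,"dz": 0,"wx": 0,"wy": 0,"wz": 0,"grip": 0.4},
    {"dx": 0,"dy": 0,"dz": 0,"wx": 0,"wy": 0,"wz": 0,"grip": 0.5},
    {"dx": 0,"dy": 0,"dz": 0,"wx": 0,"wy": 0,"wz": 0,"grip": 0.5},
    {"dx": 0,"dy": 0,"dz": 0,"wx": 0,"wy": 0,"wz": 0,"grip": 0.5}
  ]
}}

```text
t: 17.5
tool_pos: [0.4453, -0.0072, 0.0059]
tcp_rot: [[0.957, -0.289, 0.001], [-0.289, -0.957, 0.0], [0.001, -0.0, -1.0]]
ft_force: [-0.3, 0.1, 0.9]
grip_width: 0.752
```

Run:
```python
from meas import *
im2,p2=snap('wrist','w23.png')
go(.4436,-.0072,.13,-16.8)
```

```text
shift [-0.0015  0.0004 -0.1242] yaw now -16.81 wz -0.0002 rows 3.0 tilt [0.0005 0.0003] f [ 0.11 -0.39 -0.3 ] t 17.55 g 0.7487889308488178 q6 90.69960501761857 p [ 0.4452 -0.0072  0.0058]
```

View pics/w23.png

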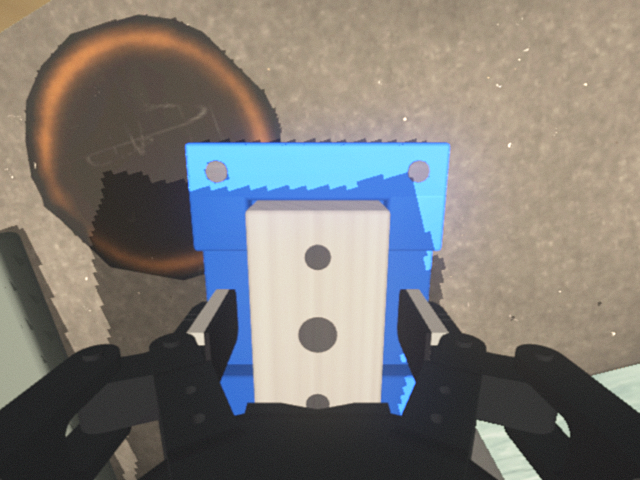

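The fingers are clear on both sides of the blank (pads at columns 235 and 400), and the blank is in the pocket. Retracting straight up, then back for a full view.

Call:
{"method": "move_arm", "body": {
  "rows": [
    {"dx": 0,"dy": 0,"dz": -0.01,"wx": 0,"wy": 0,"wz": 0,"grip": 0.5},
    {"dx": 0,"dy": 0,"dz": -0.03,"wx": 0,"wy": 0,"wz": 0,"grip": 0.5},
    {"dx": 0,"dy": 0,"dz": -0.06,"wx": 0,"wy": 0,"wz": 0,"grip": 0.5},
    {"dx": 0,"dy": 0,"dz": -0.1,"wx": 0,"wy": 0,"wz": 0,"grip": 0.5},
    {"dx": -0.02,"dy": 0,"dz": -0.14,"wx": 0,"wy": 0,"wz": 0,"grip": 0.5},
    {"dx": -0.05,"dy": 0,"dz": -0.17,"wx": 0,"wy": 0,"wz": 0,"grip": 0.5},
    {"dx": -0.08,"dy": 0,"dz": -0.2,"wx": 0,"wy": 0,"wz": 0,"grip": 0.5},
    {"dx": -0.09,"dy": 0,"dz": -0.2,"wx": 0,"wy": 0,"wz": 0,"grip": 0.5},
    {"dx": -0.09,"dy": 0,"dz": -0.2,"wx": 0,"wy": 0,"wz": 0,"grip": 0.5},
    {"dx": -0.09,"dy": 0,"dz": -0.2,"wx": 0,"wy": 0,"wz": 0,"grip": 0.5}
  ]
}}

```text
t: 18.38
tool_pos: [0.3591, 0.0187, 0.2059]
tcp_rot: [[0.957, -0.289, 0.002], [-0.289, -0.957, -0.0], [0.002, -0.0, -1.0]]
ft_force: [0.6, -0.4, -0.8]
grip_width: 0.752
```

Run:
```python
from meas import *
im,p=snap('wrist','w24.png'); go(.44,0,.2,-16.8); measure(im,p)
i2,_=snap('side','s24.png');i3,_=snap('scene','sc24.png')
a=cv2.resize(i2[180:300,240:440,::-1],(660,396),interpolation=2)
cv2.imwrite('pics/s24c.png',a)
cv2.imwrite('pics/w24c.png',cv2.resize(im[60:300,200:440,::-1],None,fx=2.4,fy=2.4,interpolation=2))
```

```text
shift [ 0.0826 -0.0056  0.0054] yaw now -16.82 wz -0.0004 rows 2.0 tilt [0.0003 0.0003] f [-0.15 -0.18 -0.67] t 18.4333 g 0.7465277739154171 q6 90.89537396194342 p [0.3593 0.0186 0.2054]
white px [374. 396.] c 168.4 25.0 wh 34.0 101.1 yaw 89.8 
white px [126. 185.] c 431.8 162.6 wh 47.8 89.5 yaw -9.64 
white px [312. 123.] c 443.7 -7.3 wh 46.8 87.1 yaw -16.82 
white px [551.  11.] c 463.5 -190.7 wh 11.9 70.3 yaw 73.18 edge
blue [259  26] [375 191] ((443.99017333984375, -7.1919097900390625), (93.9050521850586, 133.11422729492188), 73.1393814086914)
```

View pics/w24c.png

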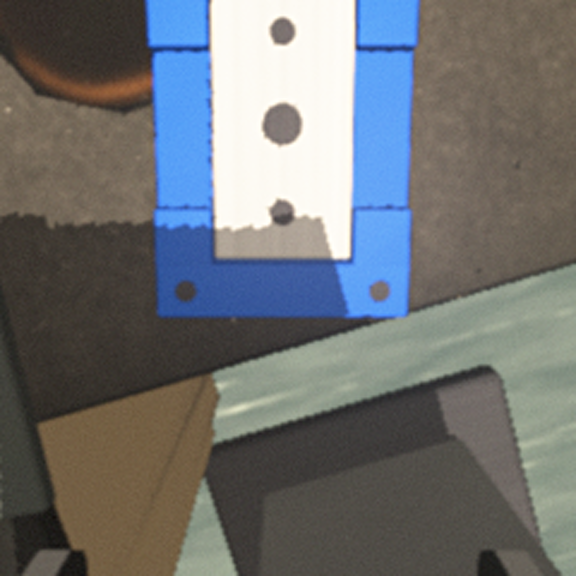

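View pics/s24c.png

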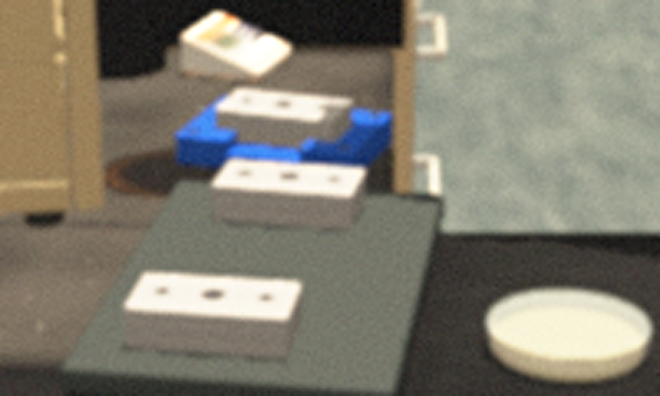

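View pics/sc24.png

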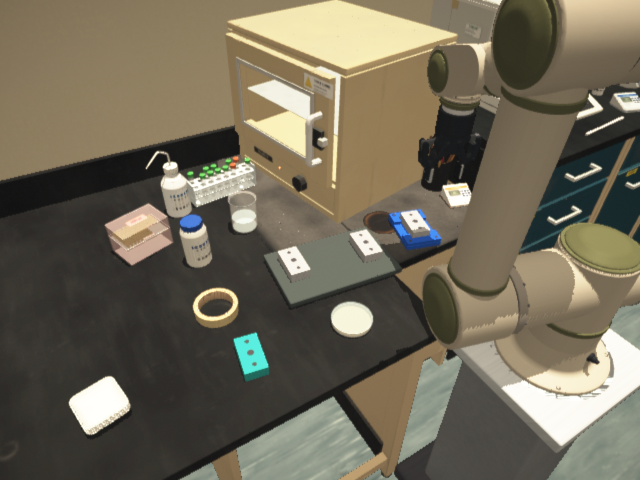

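The blank is centred on the holder to within 0.5 mm. Its apparent size matches a top at z ≈ 37 mm, so it is fully seated, and the other objects look unmoved. Handing in.

Run:
```python
from h import *
print(manip.hand_in())
a=cv2.imread('pics/scene0.png').astype(int);b=cv2.imread('pics/sc24.png').astype(int)
d=np.abs(a-b).sum(2)
for n,(x0,x1,y0,y1) in dict(beaker=(225,260,190,238),petri=(328,376,300,340),jar=(180,214,212,270),tape=(190,242,286,330)).items(): print(n,np.median(d[y0:y1,x0:x1]),(d[y0:y1,x0:x1]>90).mean())
```

```text
the job is handed in; nothing more can be done
None
beaker 24.0 0.0
petri 20.0 0.0
jar 22.0 0.0218052738336714
tape 15.0 0.0
```

I pushed all three blanks about 39–40 mm across the plate, then seated the rough one, the middle blank, in the blue holder. I handed the job in at about 18.5 s of the 61 s allowed; no verdict is reported.

- **Which one is rough:** The middle blank held back a steady 4–6 N. The other two read about 2–3 N while moving, and near zero or a bit over 1 N at rest.
- **Force readings off the brief:** The middle blank's 4–6 N is below the stated 6–10 N. The first moments of its push also showed a spike of about 18 N sideways and 12 N vertically. The contrast with the other two was still clear.
- **Seating:** The blank is centred on the pocket within about 0.5 mm and aligned with it. Its apparent size matches a fully seated top at 37 mm, and it took load on the floor before I let go.
- **Other objects:** The two polished blanks lie flat on the plate and were never gripped. Before-and-after images show no movement of the beaker, petri dish, jar or tape; 2% of the jar's pixels differ.
- **Fingertips off the brief:** In the pictures the fingertips sat roughly 30 mm higher than the stated 22 mm ahead of the TCP. I set heights from the images and the measured forces.
- **Scene camera:** It disagreed with the wrist camera by about 4 mm, so I used the wrist camera.

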